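# Mark the fallen tin

## Robot

A 6-joint arm with a two-finger parallel gripper is mounted at the origin on the work surface. World frame = base frame: x ahead of the robot, y to its left, z up, the work surface at z = 0. Lengths are in m, angles in rad, forces in N, time in s.
With the tool pointing down it reaches from about 0.35 to 0.85 m from the base axis. Payload 8.1 kg.
Tool frame: the origin (TCP) lies between the finger pads; the fingertips stand 25 mm ahead of it and the grasp point (between the pads) lies 6 mm ahead of it; z points along the fingers, y is the line along which they close (so a half turn about z gives the same grasp; the last joint's range is limited). The gripper opens to 93 mm and grips with 3 to 60 N. Pads are 15 mm wide; open, the fingers measure 128 mm over their backs; the gripper's body (75 mm by 188 mm) begins 65 mm behind the grasp point.
Start: joints at [1.042, 0.13, 1.488, -0, 1.523, -0.085], TCP at [0.258, 0.542, 0.244] pointing down, gripper open.
Joint ranges: [-2.96, 2.96], [-0.89, 2.26], [0.02, 2.5], [-1.34, 4.48], [0, 2.73], [-2.66, 2.66]. Speed limits (rad/s): [2.39, 2.39, 2.79, 3.14, 3.14, 3.14].

## Interface

Orientations are given as [roll, pitch, yaw] about the fixed x, y, z axes, in that order (R = Rz(yaw) Ry(pitch) Rx(roll)).
In Python, from plant import readout, eyes, job_done gives the robot as it stands.
- The arm moves only by the tool send_rows, never from a script. Its argument "deltas" is a list that holds one entry, the list of rows, each a list of 7 numbers: the finger opening in cm, from 0 to 9.3, then the shift along the tool's x, y, z in cm, then the turn, a rotation vector about the tool's x, y, z in rad. In form: [[[jaw, x, y, z, wx, wy, wz], ...]]. A call has 1 to 5 rows; each row shifts and turns the commanded pose from where the row before left it, along the tool's axes as they then stand; what a row does not reach is not made up. A row lasts 1/12 s, in which the tool goes at most 41.7 mm and 7.16 degrees, less where a joint would pass 70% of its speed; a pose out of reach is approached as far as the arm can. A call is refused whole if a number of a shift passes 4.17 or a number of a turn 0.125, either way. A call with a gripper value outside its range is refused whole. The fingers move at their own pace and stop on an object; "newtons" is the grip in N (left out, the last holds). Time passes only in rows, so rows that do not move let the fingers close. It gives the time, the measured TCP pose, the force, the opening and the grip force at its end, in the units of the state.
- readout.read_state(): the state, without advancing time (a new reading comes with each control period).
- eyes.snapshot(name): name is "scene" or "top" or "wrist"; returns a dict with "img" (384x512x3 uint8, red, green, blue), "fx", "fy", "cx", "cy" (pixels), "k1" (the pictures are not rectified: a ray, as slopes to the right and down, at radius r is drawn at 1 + k1 r^2 times it, then the intrinsics apply), "R" (3x3) and "t" (3): a world point X has camera coordinates R X + t. Camera axes: x right, y down, z forward; pixel columns grow to the right and rows downward; lengths in m; the calibration is good to about 2 mm. A picture is of the moment at which its call begins. There is no depth.
- job_done(): hands the job in; it is judged then, once.
The state is a dict: "time": time; "joints": joint angles; "joint_velocities": joint speeds; "tau": joint torques, N m; "eef_pos": TCP position; "eef_rot": TCP orientation; "force": force on the tool from outside, world axes, zero at the start; "ft_torque": the same for the moment, N m; "finger_gap": opening from 0.0 (shut) to 1.0 (fully open); "grasp_force": force on a finger pad.
Only numpy, scipy, OpenCV 4.12 (cv2) and the standard library are available. Lean on these libraries where they do the work, as an engineer would, in place of code of your own. Each camera call takes 0.05 s, during which the arm holds its last target. There are 200 camera calls.

## Task

Stand the fallen tin up on the marking stand's bed, lid up, push it gently into the V stop so that the sprung plunger is pressed right in, and keep it pressed steadily against the stop for at least two seconds. Then draw it back and stand it upright on the free part of the basin floor with the other tin, without shifting or tipping any of the other things.

Things in the scene. Friction and masses are not known exactly. Their poses are not given: they have to be found in the camera images.
- tin: The fallen tin: steel cylinder 56 mm in diameter, 80 mm tall, with a dark cap (40 mm in diameter, 12 mm high) on its lid: 92 mm overall. 0.2 to 0.4 kg. It starts lying on its side on the work surface, lid roughly away from the robot, and can roll. Origin at the centre of its base; z runs along its axis to the lid (up when it stands)
- tin_mid (a point): Centre of the fallen tin, on its axis, 40 mm from the base; axes as tin
- stand: The marking stand, fixed, steel. A bed plate 6 mm thick (x from -110 to +90 mm, 120 mm wide along y) carries a V stop with a sprung brass plunger poking out between its cheeks, and behind it a blue block 64 mm wide, 74 mm high (x from 42 to 84 mm). Origin on the work surface, under the axis of a tin that sits in the V; x points into the V (push the tin this way), z up
- seat (a point): Where the centre of the tin's base is when it stands on the bed against both cheeks of the V stop: on the bed's top, 6 mm above the work surface. Axes as stand
- vstop: The two fixed cheeks of the stand's V stop. Frame as stand. They touch the tin's side 30 degrees either side of the push direction, from 0 to 60 mm above the bed, and reach 27 mm to either side. Push at about the plunger's height, or the tin tips or pivots in the grip
- plunger (a joint): Travel of the sprung marking plunger (m), along the stand's x, 48 mm above the bed. 0 = fully out: it meets a tin whose axis is still 14 mm short of the seat. 0.014 = tin against the V stop. The spring pushes back with 3.5 N at 0 and 8.5 N at 0.014, so holding the tin on the stop takes a steady push of 10 to 25 N; it throws back a tin let go there
- basin: Fixed round speckled white enamel basin with a dark blue rim: 260 mm across the rim, 58 mm high, wall 4 mm, flat floor of 108 mm radius 5 mm above the work surface. Origin under its centre, z up. The standing tin is on one side; the other half of the floor, across the centre from it, is free
- tin2: The other tin, the same as the fallen one (steel cylinder 56 mm in diameter, 80 mm tall, with a dark cap (40 mm in diameter, 12 mm high) on its lid: 92 mm overall), standing upright in the basin 65 to 72 mm from its centre. Origin at the centre of its base, z to the lid. Stays where it is
- pliers: Bystander: steel pliers, 145 mm long, 42 mm wide, 10 mm thick, lying flat in the basin between the standing tin and the free half. Origin under the pivot; its x axis runs to the jaws, which reach 55 mm; the handles reach 90 mm the other way
- shield: Bystander: red plastic paint shield (edge guide), 75 x 220 mm and 19 mm high, lying flat on the top. Origin under its centre, long side along its y
- bottle: Bystander: white plastic push dispenser bottle standing upright, 52 mm in diameter, 139 mm tall. Origin at the centre of its base
- rest: Bystander: wooden spoon rest, 155 mm long and 10 mm high, lying flat. Origin under its round end (90 mm in diameter)
- tape: Bystander: roll of masking tape lying flat, 90 mm in diameter, 24 mm high. Origin under its centre
- brush: Bystander: paint brush, 150 mm long, lying flat
There are look-alikes about, which are no part of the job. What is shaped like the tin but red is not meant. What is shaped like the tin2 but orange is not meant.

How it is judged:
By the outcome, as a careful person would: the job done as asked, in the order asked, and still so for the second after the job is handed in, with the robot touching nothing.
It also fails if it takes over 72 s, if anything falls off the work surface, if the arm or the gripper's body presses on something with over 40 N, if the wrist force passes 120 N, or if a joint passes its speed limit or range.

## Working session

There is one attempt and no reset: what is moved stays moved. The work goes in short steps, Python scripts to look and compute and a tool call to move; the robot and the scene stay as the last step left them, time stands still between calls to the robot, and variables do not carry over. Pictures are saved under pics/ and viewed, at most 10 in all, crops included, and the job is handed in when it is done.

Besides the shell and the picture viewer there is one more tool, called after "Emit:" as name(argument=value, ...), one argument or row to a line, values as JSON. send_rows: Moves the arm, as the interface text tells. Its arguments: {"type":"object","properties":{"deltas":{"type":"array","items":{"type":"array","items":{"type":"array","items":{"type":"number"}}}},"newtons":{"type":"number"}},"required":["deltas"]}

```bash
ls; mkdir -p pics; cat > h.py <<'E'
import numpy as np, cv2
from plant import readout, eyes
from scipy.spatial.transform import Rotation as Ro
def snap(n):
    s=eyes.snapshot(n); s['R']=np.array(s['R']); s['t']=np.array(s['t']); return s
def save(s,f,crop=None,scale=1):
    im=cv2.cvtColor(s['img'],cv2.COLOR_RGB2BGR)
    if crop: x0,y0,x1,y1=crop; im=im[y0:y1,x0:x1]
    cv2.imwrite('pics/'+f,cv2.resize(im,None,fx=scale,fy=scale,interpolation=cv2.INTER_CUBIC))
def ray(s,u,v):
    K=np.array([[s['fx'],0,s['cx']],[0,s['fy'],s['cy']],[0,0,1.]])
    p=cv2.undistortPoints(np.array([[[u,v]]],float),K,np.array([s['k1'],0,0,0.]))[0,0]
    return -s['R'].T@s['t'], s['R'].T@np.array([p[0],p[1],1])
def onz(s,u,v,z):
    o,d=ray(s,u,v); return o+d*(z-o[2])/d[2]
def proj(s,X):
    K=np.array([[s['fx'],0,s['cx']],[0,s['fy'],s['cy']],[0,0,1.]])
    return cv2.projectPoints(np.array(X,float).reshape(-1,1,3),cv2.Rodrigues(s['R'])[0],s['t'],K,np.array([s['k1'],0,0,0.]))[0][:,0]
E
python3 - <<'E'
from h import *
print(readout.read_state())
for n in ('scene','top','wrist'):
    s=snap(n); print(n,s['fx'],s['cx'],s['cy'],s['k1'],-s['R'].T@s['t'],s['R'][2]); np.save('pics/%s0.npy'%n,s,allow_pickle=True); save(s,n+'0.png',scale=1.5)
E
```

```text
pics
{'time': 0.0, 'joints': array([ 1.04161811e+00,  1.31157746e-01,  1.48929875e+00,  2.35468756e-05,
        1.52295822e+00, -8.53879732e-02]), 'joint_velocities': array([-4.51781770e-04, -6.73116881e-04, -1.08297939e-03,  1.21952672e-03,
       -7.41613992e-05, -1.52783789e-04]), 'tau': array([ 2.16511609e-03, -5.59829342e+01, -4.91780555e+01,  7.69404718e-02,
        3.49007570e-02, -1.44634037e-04]), 'eef_pos': array([0.25732197, 0.54144466, 0.24257874]), 'eef_rot': array([-3.13977924e+00, -1.78825096e-04,  2.69780110e+00]), 'force': array([-0.47228567,  0.44708533,  0.6014849 ]), 'ft_torque': array([-0.06547114, -0.01678856, -0.07275426]), 'grasp_force': 0.0, 'finger_gap': 1.0034186228349897}
scene 428.75785796460406 264.0872173323407 183.75167653997326 -0.09991482440965888 [ 0.94711641 -0.6611956   0.89002185] [-0.38609538  0.57478974 -0.72148951]
top 373.41995003383664 249.41766843639246 194.08800039148218 -0.029070394670240633 [0.39462972 0.04389077 0.98470871] [ 0.11306609 -0.03421076 -0.99299833]
wrist 291.83256203265057 259.8044168143444 189.0793667294771 -0.04437221443587198 [0.19272008 0.5716073  0.38380746] [ 0.2312789  -0.11112805 -0.96651985]
```

View pics/top0.png

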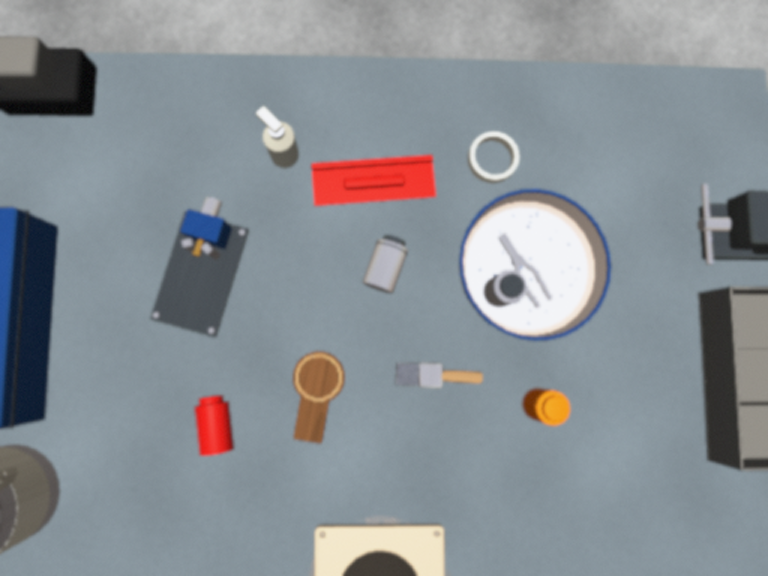

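View pics/scene0.png

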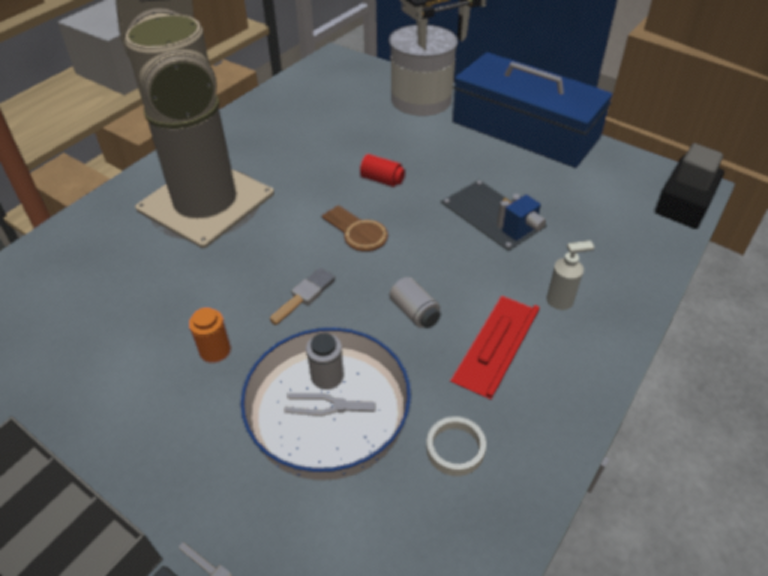

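Candidates (full-res top pixels): grey tin with a dark cap, lying, at (257,176), which is the fallen tin. Lying red tin at (143,283) and orange tin at (368,271) are look-alikes. Grey tin standing in the basin at (341,191) is tin2. The stand is at (135,175) with its V pointing up and to the right in the picture (+x world). The basin is at (357,176), with its free half on the upper right.

```bash
python3 - <<'E'
from h import *
s=np.load('pics/top0.npy',allow_pickle=True).item(); w=np.load('pics/wrist0.npy',allow_pickle=True).item(); c=np.load('pics/scene0.npy',allow_pickle=True).item()
im=cv2.cvtColor(s['img'],cv2.COLOR_RGB2BGR); sc=cv2.cvtColor(c['img'],cv2.COLOR_RGB2BGR)
def cr(i,x0,y0,n,m,W,H): return cv2.resize(i[y0:y0+m,x0:x0+n],(W,H),interpolation=cv2.INTER_CUBIC)
a=cr(im,232,146,50,60,250,300); b=cr(im,95,125,75,105,250,350)[:300]; b=cr(im,90,125,90,108,250,300)
d=cr(im,300,120,110,110,300,300); e=cr(sc,255,180,50,60,250,300); f=cr(sc,290,110,90,108,250,300); g=cr(sc,155,215,120,120,300,300)
cv2.imwrite('pics/comp.png',np.vstack([np.hstack([a,b,d]),np.hstack([e,f,g])]))
for (x,y) in [(257,176),(255,190),(250,200),(262,160),(135,175),(120,205),(100,180),(340,191),(357,128),(309,176)]: print((x,y),s['img'][y,x])
hsv=cv2.cvtColor(im,cv2.COLOR_BGR2HSV); print(hsv[176,257],hsv[200,245],hsv[190,130],hsv[150,136])
E
```

```text
(257, 176) [184 184 194]
(255, 190) [178 178 188]
(250, 200) [134 148 155]
(262, 160) [107 111 116]
(135, 175) [76 83 88]
(120, 205) [75 81 86]
(100, 180) [135 149 157]
(340, 191) [75 82 87]
(357, 128) [ 89  92 115]
(309, 176) [211 201 201]
[120  13 194] [101  34 157] [104  32  88] [109 195 149]
```

View pics/comp.png

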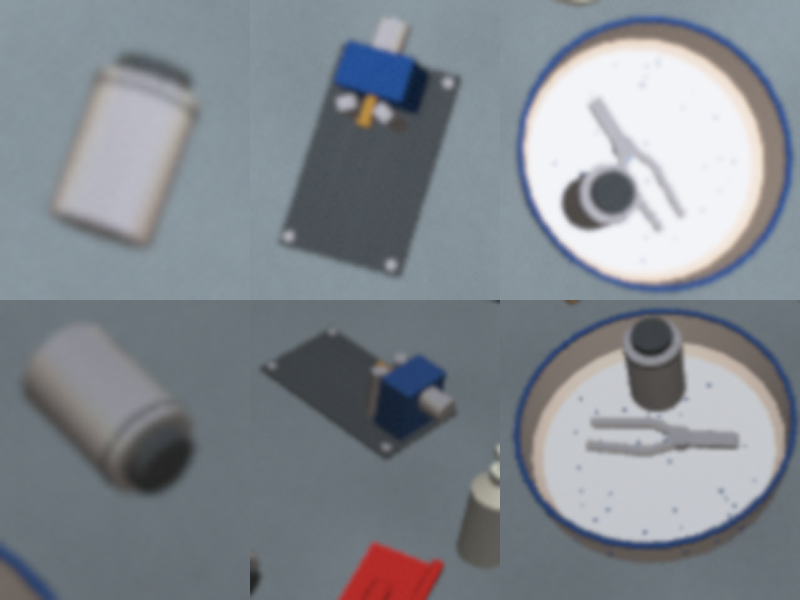

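```bash
cat > meas.py <<'E'
from h import *
def reg(s,m,box):
    M=np.zeros(m.shape,np.uint8); x0,y0,x1,y1=box; M[y0:y1,x0:x1]=m[y0:y1,x0:x1]*255
    cs=cv2.findContours(M,cv2.RETR_EXTERNAL,cv2.CHAIN_APPROX_NONE)[0]; return max(cs,key=cv2.contourArea)[:,0].astype(float)
def toz(s,p,z): return np.array([onz(s,u,v,z) for u,v in p])[:,:2]
E
python3 - <<'E'
from meas import *
s=np.load('pics/top0.npy',allow_pickle=True).item(); c=np.load('pics/scene0.npy',allow_pickle=True).item()
for n,s,tb,sb,bb,cap2 in (('top',s,(232,146,282,206),(90,125,180,233),(300,120,410,230),(335,183,349,200)),('scene',c,(255,180,305,240),(290,110,366,166),(155,215,275,320),None)):
    print(n); hsv=cv2.cvtColor(s['img'],cv2.COLOR_RGB2HSV).astype(int); H,S,V=hsv[...,0],hsv[...,1],hsv[...,2]
    c=reg(s,(S<24) & (V>100),tb); W=toz(s,c,0.028); r=cv2.minAreaRect(W.astype(np.float32)); print('tin rect',r,cv2.boxPoints(r).tolist())
    r=cv2.minAreaRect(c.astype(np.float32)); print(' px',r)
    c=reg(s,(V<112)&(S<90),sb); W=toz(s,c,0.006); r=cv2.minAreaRect(W.astype(np.float32)); print('bed',r,cv2.boxPoints(r).tolist())
    m=(H>105)&(H<125)&(S>75)&(V<170); M=np.zeros(m.shape,bool);x0,y0,x1,y1=bb; M[y0:y1,x0:x1]=m[y0:y1,x0:x1]
    p=np.argwhere(M)[:,::-1]; W=toz(s,p,0.058); r=None
    q=W
    for k in range(3):
        A=np.c_[2*q,np.ones(len(q))]; x=np.linalg.lstsq(A,(q**2).sum(1),rcond=None)[0]; R=np.sqrt(x[2]+x[0]**2+x[1]**2)
        e=abs(np.hypot(*(W-x[:2]).T)-R); q=W[e<0.008]
    print('basin',x[:2],R,len(q),len(W))
    if cap2:
        c=reg(s,(V<125),(335,181,350,201)); W=toz(s,c,0.097); print('cap2',cv2.minEnclosingCircle(W.astype(np.float32)))
    m=(H>100)&(H<125)&(S>150); c=reg(s,m,sb); W=toz(s,c,0.08); r=cv2.minAreaRect(W.astype(np.float32)); print('block@.08',r,cv2.boxPoints(r).tolist())
E
```

```text
top
tin rect ((0.550771951675415, -0.007617652416229248), (0.0592113696038723, 0.09231188893318176), 70.52758026123047) [[0.4973868727684021, -0.020143726840615273], [0.5844187140464783, -0.05091618001461029], [0.604157030582428, 0.004908422008156776], [0.5171251893043518, 0.035680875182151794]]
 px ((256.6131591796875, 176.18324279785156), (22.803606033325195, 35.04624938964844), 19.653823852539062)
bed ((0.5359632968902588, 0.31618732213974), (0.11825630813837051, 0.19868552684783936), 74.84164428710938) [[0.42461568117141724, 0.2850933074951172], [0.6163883209228516, 0.2331395298242569], [0.6473109126091003, 0.3472813367843628], [0.455538272857666, 0.3992351293563843]]
basin [ 0.55054977 -0.2609351 ] 0.1280378045063458 727 727
cap2 ((0.5070982575416565, -0.2081131935119629), 0.018764186650514603)
block@.08 ((0.6000551581382751, 0.28928905725479126), (0.07469205558300018, 0.041788358241319656), 73.04121398925781) [[0.5691763162612915, 0.2596615254878998], [0.6091475486755371, 0.24747253954410553], [0.6309340000152588, 0.31891658902168274], [0.5909627676010132, 0.3311055898666382]]

[... 310 characters left out ...]
6.0, 199.00001525878906), (33.941123962402344, 18.384775161743164), 45.0)
bed ((0.5415047407150269, 0.32799047231674194), (0.1657213419675827, 0.20747113227844238), 75.17288208007812) [[0.4200190007686615, 0.2744351327419281], [0.620581865310669, 0.22134259343147278], [0.6629904508590698, 0.3815458118915558], [0.46242761611938477, 0.4346383512020111]]
basin [ 0.55272028 -0.26558156] 0.12759558245534633 755 755
block@.08 ((0.6118103265762329, 0.2748511731624603), (0.07271721959114075, 0.0409882552921772), 79.78484344482422) [[0.5851930379867554, 0.24270343780517578], [0.6255315542221069, 0.23543435335159302], [0.6384276151657104, 0.3069989085197449], [0.5980890989303589, 0.31426799297332764]]
```

The crops confirm it: the grey tin lies with its dark cap away from the robot, and the bed's open end is toward the robot. I'll hover over the tin to refine the measurement with the wrist camera.

Emit:
send_rows(
  deltas=[
    [[9.3, -3.2, -2.4, 0, 0, 0, -0.01], [9.3, -3.2, -2.4, 0, 0, 0, -0.01], [9.3, -3.2, -2.4, 0, 0, 0, -0.01], [9.3, -3.2, -2.4, 0, 0, 0, -0.01], [9.3, -3.2, -2.4, 0, 0, 0, -0.01]],
  ],
)

```text
time: 0.57
eef_pos: [0.3543, 0.365, 0.2433]
eef_rot: [-3.141, -0.0, 2.749]
force: [0.8, 0.7, -0.3]
finger_gap: 1.003
grasp_force: 0.0
```

Emit:
send_rows(
  deltas=[
    [[9.3, -3.2, -2.4, 0, 0, 0, -0.01], [9.3, -3.2, -2.4, 0, 0, 0, -0.01], [9.3, -3.2, -2.4, 0, 0, 0, -0.01], [9.3, -3.2, -2.4, 0, 0, 0, -0.01], [9.3, -3.2, -2.4, 0, 0, 0, -0.01]],
  ],
)

```text
time: 0.98
eef_pos: [0.4597, 0.1947, 0.2436]
eef_rot: [3.142, 0.0, 2.798]
force: [-0.2, 0.5, 0.4]
finger_gap: 1.002
grasp_force: 0.0
```

Emit:
send_rows(
  deltas=[
    [[9.3, -3.2, -2.4, 0, 0, 0, 0], [9.3, -3.2, -2.4, 0, 0, 0, 0], [9.3, -3.2, -2.4, 0, 0, 0, 0], [9.3, -3.2, -2.4, 0, 0, 0, 0], [9.3, 0, 0, 0, 0, 0, 0]],
  ],
)

```text
time: 1.4
eef_pos: [0.5497, 0.0571, 0.243]
eef_rot: [-3.139, 0.001, 2.793]
force: [0.8, 0.1, -0.2]
finger_gap: 0.999
grasp_force: 0.0
```

```bash
cat >> h.py <<'E'
def go(p,R,n,jaw,st=None):
    "rows from the measured pose to p, R (grasp point 6 mm ahead of TCP is handled by caller)"
    st=st or readout.read_state(); R0=Ro.from_euler('xyz',st['eef_rot']).as_matrix(); p0=np.array(st['eef_pos'])
    rv=Ro.from_matrix(R0.T@R).as_rotvec(); P=[p0+(p-p0)*k/n for k in range(n+1)]
    for k in range(n):
        Rk=R0@Ro.from_rotvec(rv*k/n).as_matrix(); d=Rk.T@(P[k+1]-P[k])*100
        print([jaw]+np.round(d,2).tolist()+np.round(rv/n,3).tolist(), '' if np.linalg.norm(d)<4.17 and np.linalg.norm(rv/n)<.125 else 'TOO BIG')
def tool(ydir_yaw,tilt):
    "tool down with closing axis at yaw; tilt>0 leans the pointing direction forward (away from tool +x)"
    y=np.array([np.cos(ydir_yaw),np.sin(ydir_yaw),0]); f=np.array([y[1],-y[0],0])  # forward = -tool x when down
    z=np.array([0,0,-1.])*np.cos(tilt)+f*np.sin(tilt); return np.c_[np.cross(y,z),y,z]
E
python3 - <<'E'
from h import *
st=readout.read_state(); print(st['time'],st['joints'].round(3),st['eef_pos'],st['eef_rot'],st['force'])
s=snap('wrist'); np.save('pics/w1.npy',s,allow_pickle=True); save(s,'w1.png',scale=1.5)
print(proj(s,[[.509,.007,.028],[.596,-.024,.028]]))
E
```

```text
1.4 [ 0.012  0.003  1.623 -0.003  1.516 -1.209] [0.54974742 0.05711399 0.2430138 ] [-3.13936513e+00  1.22796035e-03  2.79271612e+00] [ 0.78146828  0.09947737 -0.23464086]
[[210.88012818 153.82947332]
 [214.34320844 224.27421212]]
```

View pics/w1.png

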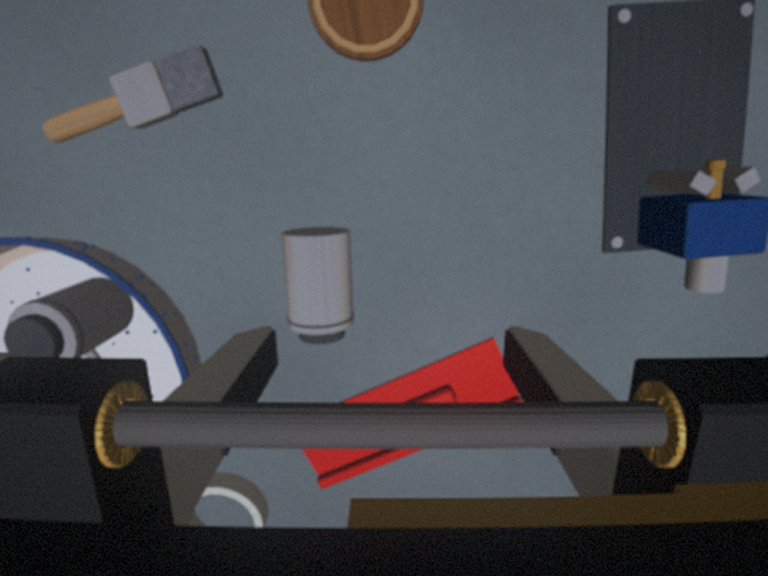

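The wrist picture shows the tin at (212,183) in full-res pixels, base edge at row 154 and cap end at row 228. That matches the top-view estimate to about 2 px. Next I refine the tin's axis and check the bed in this view.

```bash
python3 - <<'E'
from meas import *
s=np.load('pics/w1.npy',allow_pickle=True).item()
hsv=cv2.cvtColor(s['img'],cv2.COLOR_RGB2HSV).astype(int); H,S,V=hsv[...,0],hsv[...,1],hsv[...,2]
print(hsv[180,212],hsv[180,170],hsv[100,450])
c=reg(s,(S<26)&(V>90),(180,140,250,224)); print(c.min(0),c.max(0))
# side lines from rows well inside
L=[];Rr=[]
for r in range(162,205,6):
    xs=c[np.abs(c[:,1]-r)<1][:,0]; a=onz(s,xs.min(),r,.028)[:2]; b=onz(s,xs.max(),r,.028)[:2]; L.append(a);Rr.append(b)
L=np.array(L);Rr=np.array(Rr); mid=(L+Rr)/2; d=cv2.fitLine(mid.astype(np.float32),cv2.DIST_L2,0,0,0).ravel()
print('axis',d,np.arctan2(d[1],d[0]),'width',np.hypot(*(L-Rr).T).round(4))
t=c[:,1].min(); print('base edge at z.028/.056',onz(s,211.5,t,.028),onz(s,211.5,t,.056)); print('body end',onz(s,214,221,.04))
c=reg(s,(V<112)&(S<90),(395,0,512,172)); W=toz(s,c,.006); r=cv2.minAreaRect(W.astype(np.float32)); print('bed',cv2.boxPoints(r),r)
# left edge line of bed (image) & top corners
pts=np.array([c[np.abs(c[:,1]-q)<1][:,0].min() for q in range(20,160,10)]); print(pts)
E=toz(s,[(p,q) for p,q in zip(pts,range(20,160,10))],.006); l=cv2.fitLine(E.astype(np.float32),cv2.DIST_L2,0,0,0).ravel(); print('edge',l,np.arctan2(l[1],l[0]))
print('left-front end', c[c[:,0]<405][:,1].max(), c[:,1].min(), onz(s,403,c[c[:,0]<405][:,1].max(),.006))
E
```

```text
[116  24 146] [103  39 118] [103  39  59]
[187. 154.] [235. 223.]
axis [ 0.948296   -0.31738722  0.5434216  -0.00670499] -0.32297298 width [0.057  0.0548 0.0538 0.0566 0.0531 0.056  0.0537 0.0566]
base edge at z.028/.056 [0.50945541 0.00763618 0.028     ] [0.50732359 0.01342115 0.056     ]
body end [ 0.58793458 -0.01918245  0.04      ]
bed [[0.4151435  0.2724564 ]
 [0.6227761  0.22118324]
 [0.66031766 0.37320924]
 [0.45268506 0.4244824 ]] ((0.5377305746078491, 0.3228328227996826), (0.1565927118062973, 0.21386969089508057), 76.12879180908203)
[395. 395. 395. 395. 395. 396. 395. 395. 395. 396. 395. 401. 401. 395.]
edge [ 0.9772262  -0.21220027  0.5102461   0.25048664] -0.21382596
left-front end 169.0 0.0 [0.61587404 0.23455901 0.006     ]
```

```bash
python3 - <<'E'
from h import *
R=tool(1.248,-np.pi/4); G=np.array([.5496,-.0087,.028]); print(R)
go(G-.106*R[:,2],R,8,9.3)
E
```

```text
[[-0.67058618  0.3172197  -0.67058618]
 [ 0.2243082   0.94835208  0.2243082 ]
 [ 0.70710678  0.         -0.70710678]]
[9.3, -1.24, -0.77, 1.75, 0.001, 0.098, -0.003] 
[9.3, -1.41, -0.78, 1.62, 0.001, 0.098, -0.003] 
[9.3, -1.56, -0.78, 1.48, 0.001, 0.098, -0.003] 
[9.3, -1.69, -0.78, 1.32, 0.001, 0.098, -0.003] 
[9.3, -1.81, -0.79, 1.15, 0.001, 0.098, -0.003] 
[9.3, -1.91, -0.79, 0.96, 0.001, 0.098, -0.003] 
[9.3, -1.99, -0.8, 0.77, 0.001, 0.098, -0.003] 
[9.3, -2.06, -0.8, 0.58, 0.001, 0.098, -0.003]
```

Emit:
send_rows(
  deltas=[
    [[9.3, -1.24, -0.77, 1.75, 0, 0.098, -0.003], [9.3, -1.41, -0.78, 1.62, 0, 0.098, -0.003], [9.3, -1.56, -0.78, 1.48, 0, 0.098, -0.003], [9.3, -1.69, -0.78, 1.32, 0, 0.098, -0.003]],
  ],
)

```text
time: 1.78
eef_pos: [0.5841, 0.0179, 0.174]
eef_rot: [3.138, -0.395, 2.812]
force: [0.1, -0.0, 0.8]
finger_gap: 0.998
grasp_force: 0.0
```

Emit:
send_rows(
  deltas=[
    [[9.3, -1.81, -0.79, 1.15, 0, 0.098, -0.003], [9.3, -1.91, -0.79, 0.96, 0, 0.098, -0.003], [9.3, -1.99, -0.8, 0.77, 0, 0.098, -0.003], [9.3, -2.06, -0.8, 0.58, 0, 0.098, -0.003], [9.3, 0, 0, 0, 0, 0, 0]],
  ],
)

```text
time: 2.2
eef_pos: [0.6131, -0.0264, 0.0871]
eef_rot: [3.137, -0.798, 2.821]
force: [-2.7, -0.0, -8.9]
finger_gap: 1.001
grasp_force: 0.0
```

```bash
python3 - <<'E'
from h import *
st=readout.read_state(); print(st['joints'].round(3),st['eef_pos'],st['eef_rot'])
R=tool(1.248,-np.pi/4); G=np.array([.5496,-.0087,.028])
go(G-.006*R[:,2],R,4,9.3)
s=snap('wrist'); save(s,'w2.png',scale=1.2)
E
```

```text
[-0.185  1.073  0.681  0.124  2.177 -1.405] [ 0.6131027  -0.02644249  0.08705311] [ 3.13653877 -0.79801619  2.820655  ]
[9.3, 0.09, -0.09, 2.06, 0.001, -0.003, 0.0] 
[9.3, 0.1, -0.09, 2.06, 0.001, -0.003, 0.0] 
[9.3, 0.11, -0.09, 2.06, 0.001, -0.003, 0.0] 
[9.3, 0.11, -0.08, 2.06, 0.001, -0.003, 0.0]
```

View pics/w2.png

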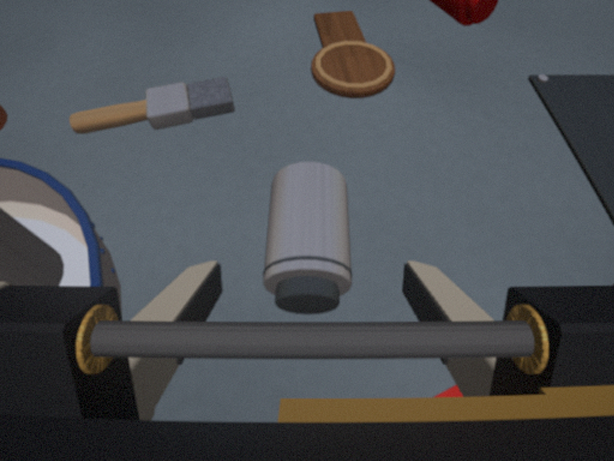

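The tin sits centred between the fingers: axis at column 310, fingertips at 220 and 405. The force reading is a bit odd, so I'll hold one row to check it.

Emit:
send_rows(
  deltas=[
    [[9.3, 0, 0, 0, 0, 0, 0], [9.3, 0, 0, 0, 0, 0, 0]],
  ],
)

```text
time: 2.42
eef_pos: [0.6203, -0.0252, 0.1111]
eef_rot: [3.129, -0.759, 2.829]
force: [0.2, -0.5, 1.2]
finger_gap: 1.001
grasp_force: 0.0
```

```bash
python3 - <<'E'
from h import *
st=readout.read_state(); print(st['eef_pos'],st['eef_rot'],st['force'],st['ft_torque'],st['joint_velocities'].round(3))
R=tool(1.248,-np.pi/4); G=np.array([.5496,-.0087,.028])
go(G-.006*R[:,2],R,5,9.3)
E
```

```text
[ 0.6202608  -0.02520659  0.11107405] [ 3.12876802 -0.75863001  2.82921655] [ 0.20991529 -0.47512489  1.20919165] [-0.05235138 -0.25721062  0.03550344] [ 0.003 -0.094 -0.005 -0.003  0.004 -0.002]
[9.3, -0.1, -0.15, 2.08, 0.001, 0.005, 0.002] 
[9.3, -0.11, -0.15, 2.08, 0.001, 0.005, 0.002] 
[9.3, -0.12, -0.14, 2.08, 0.001, 0.005, 0.002] 
[9.3, -0.13, -0.14, 2.08, 0.001, 0.005, 0.002] 
[9.3, -0.14, -0.14, 2.08, 0.001, 0.005, 0.002]
```

The arm overshoots and then settles, so I'll go slower near contact.

Emit:
send_rows(
  deltas=[
    [[9.3, 0, 0, 0, 0, 0, 0], [9.3, 0, 0, 0, 0, 0, 0], [9.3, 0, 0, 0, 0, 0, 0]],
  ],
)

```text
time: 2.67
eef_pos: [0.6206, -0.0259, 0.1125]
eef_rot: [3.129, -0.757, 2.829]
force: [-1.0, -0.1, 0.0]
finger_gap: 1.0
grasp_force: 0.0
```

```bash
python3 - <<'E'
from h import *
st=readout.read_state(); print(st['eef_pos'],st['eef_rot'],st['force'],st['joint_velocities'].round(3))
R=tool(1.248,-np.pi/4); G=np.array([.5496,-.0087,.028])
go(G-.006*R[:,2],R,10,9.3)
E
```

```text
[ 0.62060088 -0.02588104  0.11247278] [ 3.12852967 -0.75666599  2.8288308 ] [-1.03507477 -0.05346362  0.03629654] [-0.004  0.034  0.001 -0.001  0.001 -0.   ]
[9.3, -0.05, -0.07, 1.05, 0.001, 0.003, 0.001] 
[9.3, -0.06, -0.07, 1.05, 0.001, 0.003, 0.001] 
[9.3, -0.06, -0.07, 1.05, 0.001, 0.003, 0.001] 
[9.3, -0.06, -0.07, 1.05, 0.001, 0.003, 0.001] 
[9.3, -0.06, -0.07, 1.05, 0.001, 0.003, 0.001] 
[9.3, -0.07, -0.07, 1.05, 0.001, 0.003, 0.001] 
[9.3, -0.07, -0.07, 1.05, 0.001, 0.003, 0.001] 
[9.3, -0.07, -0.06, 1.05, 0.001, 0.003, 0.001] 
[9.3, -0.08, -0.06, 1.05, 0.001, 0.003, 0.001] 
[9.3, -0.08, -0.06, 1.05, 0.001, 0.003, 0.001]
```

Emit:
send_rows(
  deltas=[
    [[9.3, -0.05, -0.07, 1.05, 0, 0.003, 0], [9.3, -0.06, -0.07, 1.05, 0, 0.003, 0], [9.3, -0.06, -0.07, 1.05, 0, 0.003, 0], [9.3, -0.06, -0.07, 1.05, 0, 0.003, 0], [9.3, -0.06, -0.07, 1.05, 0, 0.003, 0]],
  ],
)

```text
time: 3.08
eef_pos: [0.5856, -0.0181, 0.0695]
eef_rot: [3.129, -0.776, 2.828]
force: [-0.1, 0.0, -0.3]
finger_gap: 1.001
grasp_force: 0.0
```

Emit:
send_rows(
  deltas=[
    [[9.3, -0.07, -0.07, 1.05, 0, 0.003, 0], [9.3, -0.07, -0.07, 1.05, 0, 0.003, 0], [9.3, -0.07, -0.06, 1.05, 0, 0.003, 0], [9.3, 0, 0, 0, 0, 0, 0], [9.3, 0, 0, 0, 0, 0, 0]],
  ],
)

```text
time: 3.5
eef_pos: [0.5652, -0.0133, 0.0452]
eef_rot: [3.13, -0.788, 2.828]
force: [-0.5, -0.6, 0.2]
finger_gap: 1.001
grasp_force: 0.0
```

```bash
python3 - <<'E'
from h import *
st=readout.read_state(); print(st['eef_pos'],st['eef_rot'],st['force'],st['joint_velocities'].round(3))
R=tool(1.248,-np.pi/4); G=np.array([.5496,-.0087,.028])
go(G-.006*R[:,2],R,3,9.3)
s=snap('wrist'); save(s,'w3.png',scale=1.0)
E
```

```text
[ 0.56521742 -0.01330244  0.04515656] [ 3.12954202 -0.78752926  2.82773103] [-0.50043275 -0.62707364  0.20947373] [-0.001  0.006 -0.037  0.     0.007  0.001]
[9.3, -0.02, -0.02, 0.59, 0.002, -0.001, 0.002] 
[9.3, -0.02, -0.02, 0.59, 0.002, -0.001, 0.002] 
[9.3, -0.02, -0.02, 0.59, 0.002, -0.001, 0.002]
```

View pics/w3.png

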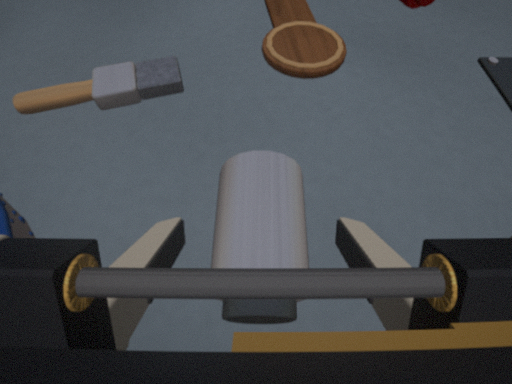

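The tin is centred (columns 217 to 306, fingers at 185 and 336). I'll close in and grip.

Emit:
send_rows(
  deltas=[
    [[9.3, 0, 0, 0.6, 0, 0, 0], [9.3, 0, 0, 0.6, 0, 0, 0], [9.3, 0, 0, 0.55, 0, 0, 0], [9.3, 0, 0, 0, 0, 0, 0], [6.5, 0, 0, 0, 0, 0, 0]],
  ],
  newtons=35,
)

```text
time: 3.97
eef_pos: [0.5527, -0.0092, 0.0308]
eef_rot: [3.13, -0.79, 2.827]
force: [0.8, 0.1, 0.6]
finger_gap: 0.963
grasp_force: 0.0
```

Emit:
send_rows(
  deltas=[
    [[6.3, 0, 0, 0, 0, 0, 0], [6.0, 0, 0, 0, 0, 0, 0], [5.8, 0, 0, 0, 0, 0, 0], [5.0, 0, 0, 0, 0, 0, 0], [5.0, 0, 0, 0, 0, 0, 0]],
  ],
)

```text
time: 4.38
eef_pos: [0.5535, -0.0094, 0.0313]
eef_rot: [3.13, -0.789, 2.827]
force: [-0.4, 0.8, 0.5]
finger_gap: 0.616
grasp_force: 0.0
```

Emit:
send_rows(
  deltas=[
    [[5.0, 0, 0, 0, 0, 0, 0], [5.0, 0, 0, 0, 0, 0, 0], [5.0, 0, 0, 0, 0, 0, 0]],
  ],
)

```text
time: 4.63
eef_pos: [0.5535, -0.0094, 0.0313]
eef_rot: [3.13, -0.789, 2.827]
force: [0.8, 0.5, -0.5]
finger_gap: 0.595
grasp_force: 35.0
```

```bash
python3 - <<'E'
from h import *
st=readout.read_state(); R0=Ro.from_euler('xyz',st['eef_rot']).as_matrix(); p1=np.array(st['eef_pos'])+[-.02,0.01,.14]
go(p1,R0,5,5.0); st['eef_pos']=p1; print()
go(np.array([.47,.30,.20]),tool(2.05,np.pi/4),20,5.0,st)
E
```

```text
[5.0, 2.3, 0.09, -1.66, 0.0, 0.0, 0.0] 
[5.0, 2.3, 0.09, -1.66, 0.0, 0.0, 0.0] 
[5.0, 2.3, 0.09, -1.66, 0.0, 0.0, 0.0] 
[5.0, 2.3, 0.09, -1.66, 0.0, 0.0, 0.0] 
[5.0, 2.3, 0.09, -1.66, 0.0, 0.0, 0.0] 

[5.0, 0.64, 1.32, 0.46, 0.001, -0.074, -0.044] 
[5.0, 0.61, 1.35, 0.41, 0.001, -0.074, -0.044] 
[5.0, 0.58, 1.38, 0.36, 0.001, -0.074, -0.044] 
[5.0, 0.55, 1.4, 0.32, 0.001, -0.074, -0.044] 
[5.0, 0.51, 1.42, 0.28, 0.001, -0.074, -0.044] 
[5.0, 0.46, 1.45, 0.25, 0.001, -0.074, -0.044] 
[5.0, 0.41, 1.46, 0.21, 0.001, -0.074, -0.044] 
[5.0, 0.36, 1.48, 0.18, 0.001, -0.074, -0.044] 
[5.0, 0.31, 1.5, 0.16, 0.001, -0.074, -0.044] 
[5.0, 0.25, 1.51, 0.14, 0.001, -0.074, -0.044] 
[5.0, 0.2, 1.52, 0.12, 0.001, -0.074, -0.044] 
[5.0, 0.14, 1.53, 0.11, 0.001, -0.074, -0.044] 
[5.0, 0.08, 1.53, 0.1, 0.001, -0.074, -0.044] 
[5.0, 0.02, 1.53, 0.09, 0.001, -0.074, -0.044] 
[5.0, -0.05, 1.53, 0.09, 0.001, -0.074, -0.044] 
[5.0, -0.11, 1.53, 0.1, 0.001, -0.074, -0.044] 
[5.0, -0.17, 1.52, 0.11, 0.001, -0.074, -0.044] 
[5.0, -0.22, 1.52, 0.12, 0.001, -0.074, -0.044] 
[5.0, -0.28, 1.5, 0.14, 0.001, -0.074, -0.044] 
[5.0, -0.34, 1.49, 0.16, 0.001, -0.074, -0.044]
```

Emit:
send_rows(
  deltas=[
    [[5.0, 1.2, 0, -0.8, 0, 0, 0], [5.0, 2.3, 0.1, -1.7, 0, 0, 0], [5.0, 2.3, 0.1, -1.7, 0, 0, 0], [5.0, 2.3, 0.1, -1.7, 0, 0, 0], [5.0, 2.3, 0.1, -1.7, 0, 0, 0]],
  ],
)

```text
time: 5.05
eef_pos: [0.5355, -0.0004, 0.1592]
eef_rot: [3.13, -0.79, 2.827]
force: [0.3, 0.3, -2.6]
finger_gap: 0.594
grasp_force: 35.0
```

Emit:
send_rows(
  deltas=[
    [[5.0, 0.64, 1.32, 0.46, 0, -0.074, -0.044], [5.0, 0.61, 1.35, 0.41, 0, -0.074, -0.044], [5.0, 0.58, 1.38, 0.36, 0, -0.074, -0.044], [5.0, 0.55, 1.4, 0.32, 0, -0.074, -0.044], [5.0, 0.51, 1.42, 0.28, 0, -0.074, -0.044]],
  ],
)

```text
time: 5.47
eef_pos: [0.5201, 0.075, 0.1659]
eef_rot: [2.998, -0.397, 3.058]
force: [0.3, 0.2, -2.7]
finger_gap: 0.594
grasp_force: 35.0
```

Emit:
send_rows(
  deltas=[
    [[5.0, 0.46, 1.45, 0.25, 0, -0.074, -0.044], [5.0, 0.41, 1.46, 0.21, 0, -0.074, -0.044], [5.0, 0.36, 1.48, 0.18, 0, -0.074, -0.044], [5.0, 0.31, 1.5, 0.16, 0, -0.074, -0.044], [5.0, 0.25, 1.51, 0.14, 0, -0.074, -0.044]],
  ],
)

```text
time: 5.88
eef_pos: [0.5043, 0.1499, 0.1733]
eef_rot: [2.966, 0.004, -3.064]
force: [0.5, 0.9, -2.1]
finger_gap: 0.596
grasp_force: 35.0
```

Emit:
send_rows(
  deltas=[
    [[5.0, 0.2, 1.52, 0.12, 0, -0.074, -0.044], [5.0, 0.14, 1.53, 0.11, 0, -0.074, -0.044], [5.0, 0.08, 1.53, 0.1, 0, -0.074, -0.044], [5.0, 0.02, 1.53, 0.09, 0, -0.074, -0.044], [5.0, -0.05, 1.53, 0.09, 0, -0.074, -0.044]],
  ],
)

```text
time: 6.3
eef_pos: [0.4884, 0.2247, 0.1805]
eef_rot: [2.999, 0.404, -2.904]
force: [-0.2, 0.3, -3.2]
finger_gap: 0.597
grasp_force: 35.0
```

Emit:
send_rows(
  deltas=[
    [[5.0, -0.11, 1.53, 0.1, 0, -0.074, -0.044], [5.0, -0.17, 1.52, 0.11, 0, -0.074, -0.044], [5.0, -0.22, 1.52, 0.12, 0, -0.074, -0.044], [5.0, -0.28, 1.5, 0.14, 0, -0.074, -0.044], [5.0, -0.34, 1.49, 0.16, 0, -0.074, -0.044]],
  ],
)

```text
time: 6.72
eef_pos: [0.4728, 0.2995, 0.1879]
eef_rot: [3.131, 0.791, -2.674]
force: [-0.3, -0.4, -2.7]
finger_gap: 0.595
grasp_force: 35.0
```

Emit:
send_rows(
  deltas=[
    [[5.0, 0, 0, 0, 0, 0, 0], [5.0, 0, 0, 0, 0, 0, 0], [5.0, 0, 0, 0, 0, 0, 0], [5.0, 0, 0, 0, 0, 0, 0]],
  ],
)

```text
time: 7.05
eef_pos: [0.4746, 0.2985, 0.1892]
eef_rot: [3.129, 0.788, -2.678]
force: [0.4, -0.1, -2.9]
finger_gap: 0.598
grasp_force: 35.0
```

```bash
python3 - <<'E'
from h import *
st=readout.read_state(); print(st['joints'].round(3),st['eef_pos'],st['eef_rot'],st['force'],st['ft_torque'])
go(np.array([.47,.30,.15]),tool(2.05,np.pi/4),3,5.0)
for n in ('scene','top'):
    s=snap(n); np.save('pics/%s1.npy'%n,s,allow_pickle=True)
    G=st['eef_pos']+.006*Ro.from_euler('xyz',st['eef_rot']).as_matrix()[:,2]
    print(n,proj(s,[G,G-[0,0,.043],G+[0,0,.049]]))
    if n=='scene': save(s,'s1.png',crop=(230,20,430,170),scale=3)
E
```

```text
[ 0.461 -0.639  2.422  0.026  0.571 -1.594] [0.47455085 0.29853486 0.18917909] [ 3.1291034   0.78833977 -2.67827597] [ 0.43347164 -0.07574984 -2.92109813] [-0.27490583  0.58173143  0.01969349]
[5.0, 1.01, 0.1, 0.84, 0.0, 0.001, -0.004] 
[5.0, 1.01, 0.11, 0.84, 0.0, 0.001, -0.004] 
[5.0, 1.0, 0.11, 0.84, 0.0, 0.001, -0.004] 
scene [[315.47232646  89.49908025]
 [314.18427363 101.65105965]
 [317.00444217  74.95562536]]
top [[116.47759928 196.3477859 ]
 [122.54476994 198.38909819]
 [108.72689037 193.73883019]]
```

View pics/s1.png

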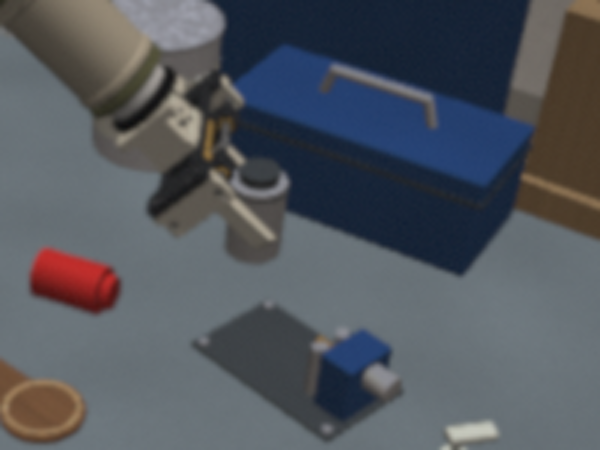

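The tin is upright, lid up, in the grip: cap at (262,172) and base at (252,258) in the crop. The stand is clear below it. I'll lower it over the open part of the bed.

```bash
python3 - <<'E'
from h import *
go(np.array([.4846,.3268,.070]),tool(2.05,np.pi/4),8,5.0)
E
```

```text
[5.0, 0.87, 0.25, 1.24, 0.0, 0.0, -0.001] 
[5.0, 0.87, 0.25, 1.24, 0.0, 0.0, -0.001] 
[5.0, 0.87, 0.25, 1.24, 0.0, 0.0, -0.001] 
[5.0, 0.87, 0.25, 1.24, 0.0, 0.0, -0.001] 
[5.0, 0.86, 0.25, 1.25, 0.0, 0.0, -0.001] 
[5.0, 0.86, 0.25, 1.25, 0.0, 0.0, -0.001] 
[5.0, 0.86, 0.25, 1.25, 0.0, 0.0, -0.001] 
[5.0, 0.86, 0.26, 1.25, 0.0, 0.0, -0.001]
```

Emit:
send_rows(
  deltas=[
    [[5.0, 0.87, 0.25, 1.24, 0, 0, 0], [5.0, 0.87, 0.25, 1.24, 0, 0, 0], [5.0, 0.87, 0.25, 1.24, 0, 0, 0], [5.0, 0.87, 0.25, 1.24, 0, 0, 0]],
  ],
)

```text
time: 7.48
eef_pos: [0.4794, 0.3129, 0.1288]
eef_rot: [3.129, 0.789, -2.678]
force: [0.6, -0.1, -1.3]
finger_gap: 0.597
grasp_force: 35.0
```

Emit:
send_rows(
  deltas=[
    [[5.0, 0.86, 0.25, 1.25, 0, 0, 0], [5.0, 0.86, 0.25, 1.25, 0, 0, 0], [5.0, 0.86, 0.25, 1.25, 0, 0, 0], [5.0, 0, 0, 0, 0, 0, 0], [5.0, 0, 0, 0, 0, 0, 0]],
  ],
)

```text
time: 7.9
eef_pos: [0.4822, 0.3233, 0.0829]
eef_rot: [3.13, 0.786, -2.677]
force: [0.1, -0.7, -2.8]
finger_gap: 0.597
grasp_force: 35.0
```

```bash
python3 - <<'E'
from h import *
st=readout.read_state(); print(st['joints'].round(3),st['eef_pos'],st['eef_rot'],st['force'])
go(np.array([.4846,.3268,.058]),tool(2.05,np.pi/4),3,5.0)
s=snap('top');np.save('pics/top2.npy',s,allow_pickle=True); save(s,'t2.png',crop=(80,120,200,240),scale=4)
E
```

```text
[ 0.519 -0.311  2.422 -0.109  0.247 -1.427] [0.48220643 0.32332853 0.08289074] [ 3.1300221   0.78554537 -2.67705886] [ 0.05563264 -0.73766458 -2.84099705]
[5.0, 0.5, 0.06, 0.67, 0.0, 0.0, -0.003] 
[5.0, 0.5, 0.06, 0.67, 0.0, 0.0, -0.003] 
[5.0, 0.5, 0.06, 0.67, 0.0, 0.0, -0.003]
```

View pics/t2.png

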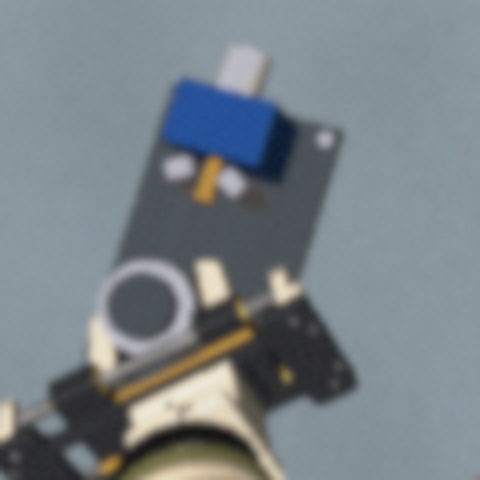

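```bash
python3 - <<'E'
from h import *
s=np.load('pics/top2.npy',allow_pickle=True).item(); st=readout.read_state()
G=st['eef_pos']+.006*Ro.from_euler('xyz',st['eef_rot']).as_matrix()[:,2]
print('G',G,'cap by top cam',onz(s,116.7,196.3,G[2]+.049),'proj G lid',proj(s,[G+[0,0,.049]]))
print('plunger tip',onz(s,80+203/4,120+200/4,.054),'cheeks', onz(s,80+179/4,120+167/4,.066),onz(s,80+232/4,120+180/4,.066))
print(proj(s,[[.5456,.3136,.006],[.5456-.014*.965+.028*.965,.3136,.054]]))
E
```

```text
G [0.48662389 0.32567556 0.08010246] cap by top cam [0.48428211 0.31792138 0.12910246] proj G lid [[113.34058188 195.25206142]]
plunger tip [0.55877307 0.30991093 0.054     ] cheeks [0.57726397 0.32217148 0.066     ] [0.56940697 0.28911098 0.066     ]
[[134.23656521 178.14739308]
 [129.27842066 169.85316176]]
```

Emit:
send_rows(
  deltas=[
    [[5.0, 0.36, 0.04, 0.38, 0, 0, 0], [5.0, 0.36, 0.04, 0.38, 0, 0, 0], [5.0, 0.36, 0.04, 0.38, 0, 0, 0], [5.0, 0.36, 0.04, 0.38, 0, 0, 0], [5.0, 0, 0, 0, 0, 0, 0]],
  ],
)

```text
time: 8.37
eef_pos: [0.4814, 0.3255, 0.0616]
eef_rot: [3.13, 0.787, -2.676]
force: [-1.0, -0.3, -2.6]
finger_gap: 0.593
grasp_force: 35.0
```

Emit:
send_rows(
  deltas=[
    [[5.0, 0.2, 0, 0.2, 0, 0, 0], [5.0, 0, 0, 0, 0, 0, 0], [5.0, 0, 0, 0, 0, 0, 0]],
  ],
)

```text
time: 8.62
eef_pos: [0.4821, 0.3259, 0.0603]
eef_rot: [3.13, 0.789, -2.676]
force: [-0.4, -0.1, -2.8]
finger_gap: 0.595
grasp_force: 35.0
```

```bash
python3 - <<'E'
from h import *
st=readout.read_state(); print(st['joints'].round(3),st['eef_pos'],st['eef_rot'],st['force'],st['ft_torque'])
E
```

```text
[ 0.525 -0.238  2.42  -0.177  0.174 -1.354] [0.48210385 0.32594535 0.06026004] [ 3.12972086  0.78864274 -2.67641232] [-0.39221708 -0.0629671  -2.81860935] [-0.28344906  0.59500526 -0.01785054]
```

Emit:
send_rows(
  deltas=[
    [[5.0, 0.2, 0, 0.2, 0, 0, 0], [5.0, 0.15, 0, 0.15, 0, 0, 0], [5.0, 0, 0, 0, 0, 0, 0]],
  ],
)

```text
time: 8.87
eef_pos: [0.4819, 0.3259, 0.0549]
eef_rot: [3.13, 0.788, -2.677]
force: [0.2, 0.8, -3.5]
finger_gap: 0.597
grasp_force: 35.0
```

Emit:
send_rows(
  deltas=[
    [[5.0, 0.1, 0, 0.1, 0, 0, 0], [5.0, 0, 0, 0, 0, 0, 0]],
  ],
)

```text
time: 9.03
eef_pos: [0.4821, 0.3259, 0.0538]
eef_rot: [3.13, 0.789, -2.677]
force: [-0.8, 0.5, -3.4]
finger_gap: 0.594
grasp_force: 35.0
```

Emit:
send_rows(
  deltas=[
    [[5.0, 0.1, 0, 0.1, 0, 0, 0], [5.0, 0, 0, 0, 0, 0, 0]],
  ],
)

```text
time: 9.2
eef_pos: [0.4827, 0.3264, 0.0533]
eef_rot: [3.13, 0.79, -2.676]
force: [-1.6, -0.0, 1.1]
finger_gap: 0.595
grasp_force: 35.0
```

Contact felt: Fz went from -3 N to +1 N. I'll seat it lightly and release.

Emit:
send_rows(
  deltas=[
    [[5.0, 0.06, 0, 0.06, 0, 0, 0], [5.0, 0, 0, 0, 0, 0, 0], [5.8, 0, 0, 0, 0, 0, 0], [6.2, 0, 0, 0, 0, 0, 0], [7.0, 0, 0, 0, 0, 0, 0]],
  ],
)

```text
time: 9.62
eef_pos: [0.4824, 0.3261, 0.052]
eef_rot: [3.13, 0.789, -2.677]
force: [-0.5, 0.3, 0.7]
finger_gap: 0.698
grasp_force: 0.0
```

Emit:
send_rows(
  deltas=[
    [[8.0, 0, 0, 0, 0, 0, 0], [9.3, 0, 0, 0, 0, 0, 0], [9.3, 0, 0, 0, 0, 0, 0], [9.3, 0, 0, 0, 0, 0, 0], [9.3, 0, 0, 0, 0, 0, 0]],
  ],
)

```text
time: 10.03
eef_pos: [0.4821, 0.326, 0.0517]
eef_rot: [3.13, 0.789, -2.677]
force: [0.7, 0.6, -0.5]
finger_gap: 0.993
grasp_force: 0.0
```

```bash
python3 - <<'E'
from h import *
st=readout.read_state(); print(st['joints'].round(3),st['eef_pos'],st['eef_rot'],st['force'],st['finger_gap'])
G=st['eef_pos']+.006*Ro.from_euler('xyz',st['eef_rot']).as_matrix()[:,2]; print('G',G)
s=snap('scene');np.save('pics/scene3.npy',s,allow_pickle=True); save(s,'s3.png',crop=(250,60,400,172),scale=4)
E
```

```text
[ 0.525 -0.211  2.419 -0.21   0.148 -1.321] [0.48214154 0.32601018 0.05171808] [ 3.12966153  0.78882847 -2.6765441 ] [ 0.6722008   0.60067525 -0.51302816] 0.9932290705966356
G [0.48591422 0.32798323 0.04749032]
```

View pics/s3.png

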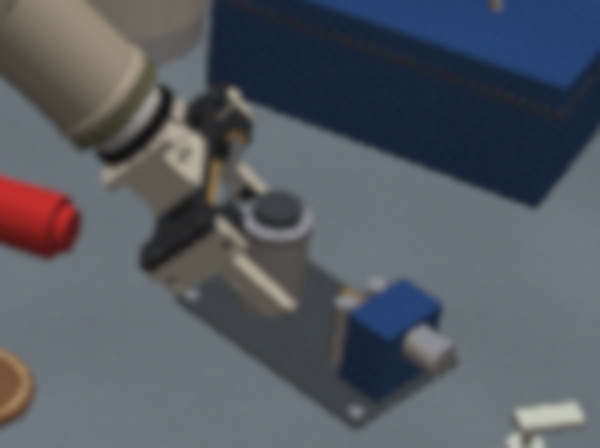

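The tin stands on the bed. I'll rise straight up, then bring the tool vertical with its closing axis across the stand and look with the wrist camera.

Emit:
send_rows(
  deltas=[
    [[9.3, -0.7, 0, -0.7, 0, 0, 0], [9.3, -1.2, 0, -1.2, 0, 0, 0], [9.3, -1.2, 0, -1.2, 0, 0, 0], [9.3, -1.4, 0, -1.4, 0, 0, 0], [9.3, -1.4, 0, -1.4, 0, 0, 0]],
  ],
)

```text
time: 10.5
eef_pos: [0.4818, 0.3251, 0.1355]
eef_rot: [3.129, 0.788, -2.676]
force: [-1.0, 0.1, -0.9]
finger_gap: 1.0
grasp_force: 0.0
```

Emit:
send_rows(
  deltas=[
    [[9.3, -1.4, 0, -1.4, 0, 0, 0], [9.3, -1.4, 0, -1.4, 0, 0, 0], [9.3, -1.4, 0, -1.4, 0, 0, 0], [9.3, 0, 0, 0, 0, 0, 0], [9.3, 0, 0, 0, 0, 0, 0]],
  ],
)

```text
time: 10.92
eef_pos: [0.483, 0.3251, 0.1964]
eef_rot: [3.129, 0.792, -2.677]
force: [0.1, -0.5, 0.8]
finger_gap: 1.0
grasp_force: 0.0
```

```bash
python3 - <<'E'
from h import *
st=readout.read_state(); print(st['joints'].round(3),st['eef_pos'],st['force'])
go(np.array([.5166,.3214,.26]),tool(1.306,0),10,9.3)
E
```

```text
[ 0.522 -0.553  2.358 -0.054  0.546 -1.485] [0.4829785  0.32512426 0.19636953] [ 0.10959765 -0.53025043  0.81652464]
[9.3, -0.65, -0.18, -0.25, 0.03, 0.075, 0.07] 
[9.3, -0.64, -0.14, -0.29, 0.03, 0.075, 0.07] 
[9.3, -0.63, -0.11, -0.34, 0.03, 0.075, 0.07] 
[9.3, -0.61, -0.08, -0.38, 0.03, 0.075, 0.07] 
[9.3, -0.58, -0.05, -0.42, 0.03, 0.075, 0.07] 
[9.3, -0.55, -0.02, -0.46, 0.03, 0.075, 0.07] 
[9.3, -0.52, 0.0, -0.5, 0.03, 0.075, 0.07] 
[9.3, -0.48, 0.02, -0.54, 0.03, 0.075, 0.07] 
[9.3, -0.43, 0.04, -0.58, 0.03, 0.075, 0.07] 
[9.3, -0.38, 0.05, -0.61, 0.03, 0.075, 0.07]
```

Emit:
send_rows(
  deltas=[
    [[9.3, -0.65, -0.18, -0.25, 0.03, 0.075, 0.07], [9.3, -0.64, -0.14, -0.29, 0.03, 0.075, 0.07], [9.3, -0.63, -0.11, -0.34, 0.03, 0.075, 0.07], [9.3, -0.61, -0.08, -0.38, 0.03, 0.075, 0.07], [9.3, -0.58, -0.05, -0.42, 0.03, 0.075, 0.07]],
  ],
)

```text
time: 11.33
eef_pos: [0.4983, 0.3227, 0.2244]
eef_rot: [3.058, 0.386, -3.075]
force: [1.4, -0.0, 0.9]
finger_gap: 1.0
grasp_force: 0.0
```

Emit:
send_rows(
  deltas=[
    [[9.3, -0.55, -0.02, -0.46, 0.03, 0.075, 0.07], [9.3, -0.52, 0, -0.5, 0.03, 0.075, 0.07], [9.3, -0.48, 0.02, -0.54, 0.03, 0.075, 0.07], [9.3, -0.43, 0.04, -0.58, 0.03, 0.075, 0.07], [9.3, -0.38, 0.05, -0.61, 0.03, 0.075, 0.07]],
  ],
)

```text
time: 11.75
eef_pos: [0.5156, 0.3211, 0.2561]
eef_rot: [-3.138, -0.007, 2.869]
force: [-0.1, -0.7, -0.0]
finger_gap: 0.997
grasp_force: 0.0
```

Emit:
send_rows(
  deltas=[
    [[9.3, 0, 0, 0, 0, 0, 0], [9.3, 0, 0, 0, 0, 0, 0], [9.3, 0, 0, 0, 0, 0, 0]],
  ],
)

```text
time: 12.0
eef_pos: [0.5154, 0.3207, 0.2559]
eef_rot: [-3.14, -0.002, 2.874]
force: [-0.5, 0.7, -0.2]
finger_gap: 1.0
grasp_force: 0.0
```

```bash
python3 - <<'E'
from h import *
st=readout.read_state(); print(st['joints'].round(3),st['eef_pos'],st['eef_rot'])
s=snap('wrist'); np.save('pics/w4.npy',s,allow_pickle=True); save(s,'w4.png',scale=1.5)
u=np.array([.9652,-.2615,0]); o=np.array([.5456,.3136,0])
print(proj(s,[o+[0,0,.006],[.4859,.328,.098],o+.014*u+[0,0,.054],o-.11*u+[0,0,.006]]))
E
```

```text
[ 0.472  0.147  1.448  0.     1.549 -0.831] [0.51538955 0.32073536 0.25593526] [-3.14009973e+00 -1.73058241e-03  2.87418904e+00]
[[261.22721999 188.39740194]
 [259.82317105 153.23913098]
 [261.37110599 209.12861592]
 [261.15323344 106.14619395]]
```

View pics/w4.png

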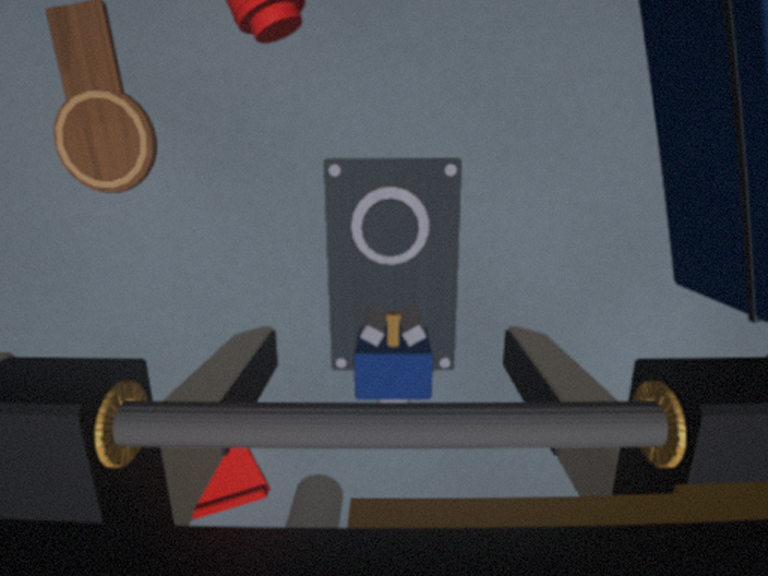

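The wrist view confirms the stand estimate. Bed front edge at row 105 (predicted 106), plunger tip at (262,210) (predicted (261,209)), cheeks centred on column 262. The tin stands on the bed with its ring centre at about (260,151). Now the tin measurement and the descent.

```bash
python3 - <<'E'
from meas import *
s=np.load('pics/w4.npy',allow_pickle=True).item()
hsv=cv2.cvtColor(s['img'],cv2.COLOR_RGB2HSV).astype(int)
c=reg(s,(hsv[...,2]>115)&(hsv[...,1]<30),(228,118,296,182)); W=toz(s,c,.086); (cx,cy),r=cv2.minEnclosingCircle(W.astype(np.float32)); print('tin',cx,cy,r)
u=np.array([.9652,-.2615]); o=np.array([.5456,.3136]); d=np.array([cx,cy])-o; print('stand frame',d@u,d@[-u[1],u[0]])
R=tool(1.306,0); st=readout.read_state(); R0=Ro.from_euler('xyz',st['eef_rot']).as_matrix()
go(np.array([cx,cy,.13]),R,6,9.3)
st['eef_pos']=np.array([cx,cy,.13]); print(); go(np.array([cx,cy,.06]),R,6,9.3,st)
E
```

```text
tin 0.4847567081451416 0.3280508518218994 0.027658892795443535
stand frame -0.062504843049736 -0.0019625586415481424
[9.3, 0.52, -0.02, 2.11, -0.0, -0.0, -0.0] 
[9.3, 0.52, -0.02, 2.11, -0.0, -0.0, -0.0] 
[9.3, 0.52, -0.02, 2.11, -0.0, -0.0, -0.0] 
[9.3, 0.52, -0.02, 2.11, -0.0, -0.0, -0.0] 
[9.3, 0.52, -0.02, 2.11, -0.0, -0.0, -0.0] 
[9.3, 0.52, -0.02, 2.11, -0.0, -0.0, -0.0] 

[9.3, -0.0, 0.0, 1.17, -0.0, -0.0, -0.0] 
[9.3, -0.0, 0.0, 1.17, -0.0, -0.0, -0.0] 
[9.3, -0.0, 0.0, 1.17, -0.0, -0.0, -0.0] 
[9.3, -0.0, 0.0, 1.17, -0.0, -0.0, -0.0] 
[9.3, -0.0, 0.0, 1.17, -0.0, -0.0, -0.0] 
[9.3, -0.0, 0.0, 1.17, -0.0, -0.0, -0.0]
```

Emit:
send_rows(
  deltas=[
    [[9.3, 0.52, -0.02, 2.0, 0, 0, 0], [9.3, 0.52, -0.02, 2.0, 0, 0, 0], [9.3, 0.52, -0.02, 2.0, 0, 0, 0], [9.3, 0.52, -0.02, 2.0, 0, 0, 0], [9.3, 0.52, -0.02, 2.0, 0, 0, 0]],
  ],
)

```text
time: 12.47
eef_pos: [0.4892, 0.3271, 0.1576]
eef_rot: [3.141, 0.0, 2.875]
force: [-1.0, -0.0, -0.8]
finger_gap: 0.998
grasp_force: 0.0
```

Emit:
send_rows(
  deltas=[
    [[9.3, 0.5, 0, 1.5, 0, 0, 0], [9.3, 0, 0, 0, 0, 0, 0], [9.3, 0, 0, 0, 0, 0, 0], [9.3, 0, 0, 0, 0, 0, 0]],
  ],
)

```text
time: 12.8
eef_pos: [0.4859, 0.3287, 0.1448]
eef_rot: [3.14, 0.001, 2.873]
force: [0.5, 0.7, 0.5]
finger_gap: 1.004
grasp_force: 0.0
```

```bash
python3 - <<'E'
from h import *
st=readout.read_state(); print(st['eef_pos'],st['eef_rot'],st['force']); go(np.array([.4848,.3281,.06]),tool(1.306,0),6,9.3)
E
```

```text
[0.48592136 0.32865075 0.14475274] [3.14026106e+00 5.92334407e-04 2.87343739e+00] [0.49283809 0.7356342  0.49006562]
[9.3, 0.02, -0.02, 1.41, 0.0, 0.0, -0.001] 
[9.3, 0.02, -0.02, 1.41, 0.0, 0.0, -0.001] 
[9.3, 0.02, -0.02, 1.41, 0.0, 0.0, -0.001] 
[9.3, 0.02, -0.01, 1.41, 0.0, 0.0, -0.001] 
[9.3, 0.02, -0.01, 1.41, 0.0, 0.0, -0.001] 
[9.3, 0.02, -0.01, 1.41, 0.0, 0.0, -0.001]
```

Emit:
send_rows(
  deltas=[
    [[9.3, 0.02, -0.02, 1.4, 0, 0, 0], [9.3, 0.02, -0.02, 1.4, 0, 0, 0], [9.3, 0.02, -0.02, 1.4, 0, 0, 0], [9.3, 0.02, -0.01, 1.4, 0, 0, 0], [9.3, 0.02, -0.01, 1.2, 0, 0, 0]],
  ],
)

```text
time: 13.22
eef_pos: [0.4856, 0.3282, 0.0762]
eef_rot: [3.14, 0.001, 2.873]
force: [0.8, 0.5, 0.2]
finger_gap: 0.997
grasp_force: 0.0
```

Emit:
send_rows(
  deltas=[
    [[9.3, 0.02, 0, 0.9, 0, 0, 0], [9.3, 0, 0, 0.6, 0, 0, 0], [9.3, 0, 0, 0, 0, 0, 0], [9.3, 0, 0, 0, 0, 0, 0]],
  ],
)

```text
time: 13.55
eef_pos: [0.4844, 0.3279, 0.0605]
eef_rot: [-3.141, -0.001, 2.872]
force: [-0.3, -0.4, 0.7]
finger_gap: 0.996
grasp_force: 0.0
```

```bash
python3 - <<'E'
from h import *
st=readout.read_state(); print(st['eef_pos'],st['eef_rot'],st['force']); go(np.array([.4848,.3281,.06]),tool(1.306,0),1,9.3)
E
```

```text
[0.48437879 0.32793053 0.06052283] [-3.14141582e+00 -1.32710618e-03  2.87238377e+00] [-0.29933517 -0.40544457  0.72992087]
[9.3, -0.04, 0.03, 0.05, -0.0, -0.001, -0.004]
```

Emit:
send_rows(
  deltas=[
    [[7.0, 0, 0, 0, 0, 0, 0], [6.3, 0, 0, 0, 0, 0, 0], [6.0, 0, 0, 0, 0, 0, 0], [5.8, 0, 0, 0, 0, 0, 0], [5.0, 0, 0, 0, 0, 0, 0]],
  ],
  newtons=45,
)

```text
time: 13.97
eef_pos: [0.4844, 0.328, 0.0606]
eef_rot: [3.141, -0.001, 2.872]
force: [0.1, -0.3, 0.3]
finger_gap: 0.692
grasp_force: 0.0
```

Emit:
send_rows(
  deltas=[
    [[5.0, 0, 0, 0, 0, 0, 0], [5.0, 0, 0, 0, 0, 0, 0], [5.0, 0, 0, 0, 0, 0, 0], [5.0, 0, 0, 0, 0, 0, 0]],
  ],
)

```text
time: 14.3
eef_pos: [0.4843, 0.3281, 0.0604]
eef_rot: [3.141, -0.001, 2.872]
force: [0.3, 0.7, 1.5]
finger_gap: 0.597
grasp_force: 45.0
```

```bash
cat >> h.py <<'E'
u=np.array([.9652,-.2615,0]); o=np.array([.5456,.3136,0]); v=np.array([.2615,.9652,0])
def stf():
    st=readout.read_state(); d=st['eef_pos']-o; f=st['force']; print('stand x,y,z %.4f %.4f %.4f'%(d@u,d@v,d[2]),'F %.1f %.1f %.1f'%(f@u,f@v,f[2]),'rot',st['eef_rot'].round(3),'tau',st['ft_torque'].round(2),'gap',round(st['finger_gap'],3),st['grasp_force'],'t',st['time'])
E
python3 -c "
from h import *
stf()"
```

```text
stand x,y,z -0.0630 -0.0021 0.0604 F 0.1 0.7 1.5 rot [ 3.141e+00 -1.000e-03  2.872e+00] tau [ 0.22 -0.09 -0.01] gap 0.597 44.99965488910675 t 14.3
```

Gripped upright at plunger height. I'll slide toward the plunger, correcting 2 mm laterally.

Emit:
send_rows(
  deltas=[
    [[5.0, -0.5, 0.05, 0, 0, 0, 0], [5.0, -0.9, 0.05, 0, 0, 0, 0], [5.0, -0.9, 0.05, 0, 0, 0, 0], [5.0, -0.9, 0.05, 0, 0, 0, 0], [5.0, -0.6, 0.03, 0, 0, 0, 0]],
  ],
)

```text
time: 14.72
eef_pos: [0.5213, 0.3202, 0.0605]
eef_rot: [-3.141, -0.003, 2.873]
force: [-9.5, 2.5, 7.4]
finger_gap: 0.597
grasp_force: 45.0
```

Emit:
send_rows(
  deltas=[
    [[5.0, -0.4, 0, 0, 0, 0, 0], [5.0, 0, 0, 0, 0, 0, 0], [5.0, 0, 0, 0, 0, 0, 0]],
  ],
)

```text
time: 14.97
eef_pos: [0.5257, 0.3189, 0.0604]
eef_rot: [-3.142, -0.001, 2.872]
force: [-0.8, 0.1, 3.2]
finger_gap: 0.597
grasp_force: 45.0
```

```bash
python3 -c "
from h import *
stf()"
```

```text
stand x,y,z -0.0206 -0.0001 0.0604 F -0.8 -0.1 3.2 rot [-3.142e+00 -1.000e-03  2.872e+00] tau [-0.    0.08  0.02] gap 0.597 45.00033795833588 t 14.9667
```

Emit:
send_rows(
  deltas=[
    [[5.0, -0.3, 0, -0.02, 0, 0, 0], [5.0, -0.3, 0, 0, 0, 0, 0], [5.0, 0, 0, 0, 0, 0, 0], [5.0, 0, 0, 0, 0, 0, 0]],
  ],
)

```text
time: 15.3
eef_pos: [0.5305, 0.3176, 0.0604]
eef_rot: [-3.141, -0.002, 2.873]
force: [-5.0, 1.6, 4.7]
finger_gap: 0.595
grasp_force: 45.0
```

Emit:
send_rows(
  deltas=[
    [[5.0, -0.25, 0, 0, 0, 0, 0], [5.0, -0.25, 0, 0, 0, 0, 0], [5.0, 0, 0, 0, 0, 0, 0], [5.0, 0, 0, 0, 0, 0, 0]],
  ],
)

```text
time: 15.63
eef_pos: [0.5339, 0.3167, 0.0605]
eef_rot: [-3.141, -0.005, 2.873]
force: [-10.7, 1.6, 11.1]
finger_gap: 0.598
grasp_force: 45.0
```

```bash
python3 -c "
from h import *
stf()"
```

```text
stand x,y,z -0.0121 -0.0001 0.0605 F -10.8 -1.2 11.1 rot [-3.141 -0.005  2.873] tau [0.36 1.83 0.  ] gap 0.598 45.00266432762146 t 15.6333
```

Emit:
send_rows(
  deltas=[
    [[5.0, -0.2, 0, -0.08, 0, 0, 0], [5.0, -0.2, 0, 0, 0, 0, 0], [5.0, 0, 0, 0, 0, 0, 0], [5.0, 0, 0, 0, 0, 0, 0]],
  ],
)

```text
time: 15.97
eef_pos: [0.5376, 0.3156, 0.0605]
eef_rot: [-3.141, -0.005, 2.873]
force: [-9.4, 3.3, 5.0]
finger_gap: 0.598
grasp_force: 45.0
```

```bash
python3 -c "
from h import *
stf()"
```

```text
stand x,y,z -0.0083 -0.0001 0.0605 F -9.9 0.7 5.0 rot [-3.141 -0.005  2.873] tau [0.55 1.46 0.09] gap 0.598 45.00096559524536 t 15.9667
```

Emit:
send_rows(
  deltas=[
    [[5.0, -0.2, 0, -0.03, 0, 0, 0], [5.0, -0.2, 0, -0.03, 0, 0, 0], [5.0, 0, 0, 0, 0, 0, 0], [5.0, 0, 0, 0, 0, 0, 0]],
  ],
)

```text
time: 16.3
eef_pos: [0.5413, 0.3146, 0.0605]
eef_rot: [-3.14, -0.006, 2.873]
force: [-7.8, 5.2, 0.8]
finger_gap: 0.596
grasp_force: 45.0
```

Emit:
send_rows(
  deltas=[
    [[5.0, -0.2, 0, -0.02, 0, 0, 0], [5.0, 0, 0, 0, 0, 0, 0], [5.0, 0, 0, 0, 0, 0, 0]],
  ],
)

```text
time: 16.55
eef_pos: [0.5429, 0.3142, 0.0605]
eef_rot: [-3.14, -0.006, 2.873]
force: [-7.7, 5.5, 0.8]
finger_gap: 0.597
grasp_force: 45.0
```

```bash
python3 -c "
from h import *
stf()"
```

```text
stand x,y,z -0.0028 -0.0002 0.0605 F -8.9 3.3 0.8 rot [-3.14  -0.006  2.873] tau [0.91 1.22 0.1 ] gap 0.597 44.9994957447052 t 16.55
```

Emit:
send_rows(
  deltas=[
    [[5.0, -0.2, 0.03, -0.02, 0, 0, 0], [5.0, 0, 0, 0, 0, 0, 0], [5.0, 0, 0, 0, 0, 0, 0]],
  ],
)

```text
time: 16.8
eef_pos: [0.5435, 0.3141, 0.0606]
eef_rot: [-3.139, -0.009, 2.873]
force: [-16.2, 5.4, 4.6]
finger_gap: 0.594
grasp_force: 45.0
```

```bash
python3 -c "
from h import *
stf()"
```

```text
stand x,y,z -0.0022 -0.0001 0.0606 F -17.1 1.0 4.6 rot [-3.139 -0.009  2.873] tau [ 0.83  2.43 -0.08] gap 0.594 45.00119984149933 t 16.8
```

The stop is reached: the force rose to 17 N with almost no travel. I'll press slightly more and hold for over 2.5 s.

Emit:
send_rows(
  deltas=[
    [[5.0, -0.05, 0, -0.01, 0, 0, 0], [5.0, 0, 0, 0, 0, 0, 0], [5.0, 0, 0, 0, 0, 0, 0], [5.0, 0, 0, 0, 0, 0, 0]],
  ],
)

```text
time: 17.13
eef_pos: [0.5435, 0.3141, 0.0606]
eef_rot: [-3.139, -0.009, 2.874]
force: [-17.8, 6.0, 6.1]
finger_gap: 0.598
grasp_force: 45.0
```

```bash
python3 -c "
from h import *
stf()"
```

```text
stand x,y,z -0.0021 -0.0001 0.0606 F -18.7 1.1 6.1 rot [-3.139 -0.009  2.874] tau [ 1.01  2.58 -0.13] gap 0.598 45.00165402889252 t 17.1333
```

Emit:
send_rows(
  deltas=[
    [[5.0, 0, 0, 0, 0, 0, 0], [5.0, 0, 0, 0, 0, 0, 0], [5.0, 0, 0, 0, 0, 0, 0], [5.0, 0, 0, 0, 0, 0, 0], [5.0, 0, 0, 0, 0, 0, 0]],
  ],
)

```text
time: 17.55
eef_pos: [0.5435, 0.3141, 0.0606]
eef_rot: [-3.139, -0.01, 2.874]
force: [-17.6, 4.8, 6.3]
finger_gap: 0.596
grasp_force: 45.0
```

Emit:
send_rows(
  deltas=[
    [[5.0, 0, 0, 0, 0, 0, 0], [5.0, 0, 0, 0, 0, 0, 0], [5.0, 0, 0, 0, 0, 0, 0], [5.0, 0, 0, 0, 0, 0, 0], [5.0, 0, 0, 0, 0, 0, 0]],
  ],
)

```text
time: 17.97
eef_pos: [0.5435, 0.3141, 0.0606]
eef_rot: [-3.139, -0.009, 2.874]
force: [-16.8, 4.6, 5.6]
finger_gap: 0.599
grasp_force: 45.0
```

Emit:
send_rows(
  deltas=[
    [[5.0, 0, 0, 0, 0, 0, 0], [5.0, 0, 0, 0, 0, 0, 0], [5.0, 0, 0, 0, 0, 0, 0], [5.0, 0, 0, 0, 0, 0, 0], [5.0, 0, 0, 0, 0, 0, 0]],
  ],
)

```text
time: 18.38
eef_pos: [0.5435, 0.3141, 0.0606]
eef_rot: [-3.139, -0.009, 2.874]
force: [-17.0, 5.6, 6.4]
finger_gap: 0.6
grasp_force: 45.0
```

Emit:
send_rows(
  deltas=[
    [[5.0, 0, 0, 0, 0, 0, 0], [5.0, 0, 0, 0, 0, 0, 0], [5.0, 0, 0, 0, 0, 0, 0], [5.0, 0, 0, 0, 0, 0, 0], [5.0, 0, 0, 0, 0, 0, 0]],
  ],
)

```text
time: 18.8
eef_pos: [0.5435, 0.3141, 0.0606]
eef_rot: [-3.139, -0.01, 2.874]
force: [-16.8, 5.5, 5.7]
finger_gap: 0.6
grasp_force: 45.0
```

Emit:
send_rows(
  deltas=[
    [[5.0, 0, 0, 0, 0, 0, 0], [5.0, 0, 0, 0, 0, 0, 0], [5.0, 0, 0, 0, 0, 0, 0], [5.0, 0, 0, 0, 0, 0, 0], [5.0, 0, 0, 0, 0, 0, 0]],
  ],
)

```text
time: 19.22
eef_pos: [0.5435, 0.3141, 0.0606]
eef_rot: [-3.139, -0.009, 2.874]
force: [-17.2, 5.5, 6.3]
finger_gap: 0.598
grasp_force: 45.0
```

Emit:
send_rows(
  deltas=[
    [[5.0, 0, 0, 0, 0, 0, 0], [5.0, 0, 0, 0, 0, 0, 0], [5.0, 0, 0, 0, 0, 0, 0], [5.0, 0, 0, 0, 0, 0, 0], [5.0, 0, 0, 0, 0, 0, 0]],
  ],
)

```text
time: 19.63
eef_pos: [0.5435, 0.3141, 0.0606]
eef_rot: [-3.139, -0.009, 2.874]
force: [-16.5, 5.5, 6.2]
finger_gap: 0.601
grasp_force: 45.0
```

```bash
python3 - <<'E'
from meas import *
stf(); st=readout.read_state(); s=snap('wrist'); np.save('pics/w5.npy',s,allow_pickle=True)
t=snap('top'); np.save('pics/top5.npy',t,allow_pickle=True)
# visible brass pixels of the plunger before/now between ring and block (top view)
for n,f in (('before','pics/top0.npy'),('now','pics/top5.npy')):
    q=np.load(f,allow_pickle=True).item(); h=cv2.cvtColor(q['img'],cv2.COLOR_RGB2HSV); m=(h[145:180,118:150,0]<25)&(h[145:180,118:150,1]>110); print(n,m.sum())
q=t; h=cv2.cvtColor(q['img'],cv2.COLOR_RGB2HSV).astype(int)
E
```

```text
stand x,y,z -0.0021 -0.0001 0.0606 F -17.4 1.0 6.2 rot [-3.139 -0.009  2.874] tau [ 0.98  2.59 -0.07] gap 0.601 45.00157713890076 t 19.6333
before 45
now 0
```

It held at a steady 17 N for 2.5 s and no brass is showing any more. I'll jog sideways to confirm that both cheeks carry load.

Emit:
send_rows(
  deltas=[
    [[5.0, -0.06, 0.1, 0, 0, 0, 0], [5.0, 0, 0, 0, 0, 0, 0], [5.0, 0, 0, 0, 0, 0, 0], [5.0, 0, 0, 0, 0, 0, 0]],
  ],
)

```text
time: 20.07
eef_pos: [0.5436, 0.3142, 0.0606]
eef_rot: [-3.137, -0.011, 2.873]
force: [-22.1, 2.0, 9.4]
finger_gap: 0.595
grasp_force: 45.0
```

```bash
python3 -c "
from h import *
stf()"
```

```text
stand x,y,z -0.0020 0.0001 0.0606 F -21.9 -3.9 9.4 rot [-3.137 -0.011  2.873] tau [ 0.24  3.38 -0.27] gap 0.595 45.00285744667053 t 20.0667
```

Emit:
send_rows(
  deltas=[
    [[5.0, 0, -0.2, 0, 0, 0, 0], [5.0, 0, 0, 0, 0, 0, 0], [5.0, 0, 0, 0, 0, 0, 0], [5.0, 0, 0, 0, 0, 0, 0]],
  ],
)

```text
time: 20.4
eef_pos: [0.5436, 0.3141, 0.0606]
eef_rot: [-3.141, -0.01, 2.874]
force: [-16.8, 10.3, 4.4]
finger_gap: 0.598
grasp_force: 45.0
```

```bash
python3 -c "
from h import *
stf()"
```

```text
stand x,y,z -0.0020 -0.0001 0.0606 F -18.9 5.5 4.4 rot [-3.141 -0.01   2.874] tau [ 1.66  2.71 -0.08] gap 0.598 45.00070095062256 t 20.4
```

A 2 mm jog moved the tin only 0.2 mm, so it's locked in the V. I'll re-centre and hold one more clean stretch.

Emit:
send_rows(
  deltas=[
    [[5.0, 0.02, 0.1, 0, 0, 0, 0], [5.0, 0, 0, 0, 0, 0, 0], [5.0, 0, 0, 0, 0, 0, 0], [5.0, 0, 0, 0, 0, 0, 0], [5.0, 0, 0, 0, 0, 0, 0]],
  ],
)

```text
time: 20.82
eef_pos: [0.5436, 0.3142, 0.0606]
eef_rot: [-3.139, -0.01, 2.874]
force: [-17.9, 6.7, 6.8]
finger_gap: 0.596
grasp_force: 45.0
```

Emit:
send_rows(
  deltas=[
    [[5.0, 0, 0, 0, 0, 0, 0], [5.0, 0, 0, 0, 0, 0, 0], [5.0, 0, 0, 0, 0, 0, 0], [5.0, 0, 0, 0, 0, 0, 0], [5.0, 0, 0, 0, 0, 0, 0]],
  ],
)

```text
time: 21.23
eef_pos: [0.5436, 0.3141, 0.0606]
eef_rot: [-3.139, -0.01, 2.874]
force: [-17.9, 6.5, 6.6]
finger_gap: 0.595
grasp_force: 45.0
```

Emit:
send_rows(
  deltas=[
    [[5.0, 0, 0, 0, 0, 0, 0], [5.0, 0, 0, 0, 0, 0, 0], [5.0, 0, 0, 0, 0, 0, 0], [5.0, 0, 0, 0, 0, 0, 0], [5.0, 0, 0, 0, 0, 0, 0]],
  ],
)

```text
time: 21.65
eef_pos: [0.5436, 0.3141, 0.0606]
eef_rot: [-3.139, -0.01, 2.874]
force: [-19.0, 5.7, 6.3]
finger_gap: 0.6
grasp_force: 45.0
```

Emit:
send_rows(
  deltas=[
    [[5.0, 0, 0, 0, 0, 0, 0], [5.0, 0, 0, 0, 0, 0, 0], [5.0, 0, 0, 0, 0, 0, 0], [5.0, 0, 0, 0, 0, 0, 0], [5.0, 0, 0, 0, 0, 0, 0]],
  ],
)

```text
time: 22.07
eef_pos: [0.5436, 0.3142, 0.0606]
eef_rot: [-3.139, -0.01, 2.874]
force: [-18.0, 6.3, 6.2]
finger_gap: 0.594
grasp_force: 45.0
```

Emit:
send_rows(
  deltas=[
    [[5.0, 0, 0, 0, 0, 0, 0], [5.0, 0, 0, 0, 0, 0, 0], [5.0, 0, 0, 0, 0, 0, 0], [5.0, 0, 0, 0, 0, 0, 0], [5.0, 0, 0, 0, 0, 0, 0]],
  ],
)

```text
time: 22.48
eef_pos: [0.5436, 0.3142, 0.0606]
eef_rot: [-3.139, -0.01, 2.874]
force: [-18.6, 6.3, 6.9]
finger_gap: 0.601
grasp_force: 45.0
```

Emit:
send_rows(
  deltas=[
    [[5.0, 0, 0, 0, 0, 0, 0], [5.0, 0, 0, 0, 0, 0, 0], [5.0, 0, 0, 0, 0, 0, 0], [5.0, 0, 0, 0, 0, 0, 0], [5.0, 0, 0, 0, 0, 0, 0]],
  ],
)

```text
time: 22.9
eef_pos: [0.5436, 0.3142, 0.0606]
eef_rot: [-3.139, -0.01, 2.874]
force: [-18.6, 6.0, 6.4]
finger_gap: 0.595
grasp_force: 45.0
```

Held at about 18 N for over 2 s. Next I draw back and lift, then check the free spot.

Emit:
send_rows(
  deltas=[
    [[5.0, 0.5, 0, 0, 0, 0, 0], [5.0, 0.9, 0, 0, 0, 0, 0], [5.0, 0.9, 0, 0, 0, 0, 0], [5.0, 0.9, 0, 0, 0, 0, 0], [5.0, 0.9, 0, 0, 0, 0, 0]],
  ],
)

```text
time: 23.32
eef_pos: [0.508, 0.3235, 0.0618]
eef_rot: [-3.141, -0.002, 2.872]
force: [-0.7, -0.2, -2.4]
finger_gap: 0.598
grasp_force: 45.0
```

Emit:
send_rows(
  deltas=[
    [[5.0, 0.4, 0, -0.3, 0, 0, 0], [5.0, 0.3, 0, -1.0, 0, 0, 0], [5.0, 0, 0, -2.0, 0, 0, 0], [5.0, 0, 0, -2.5, 0, 0, 0], [5.0, 0, 0, -2.5, 0, 0, 0]],
  ],
)

```text
time: 23.73
eef_pos: [0.5021, 0.3253, 0.1468]
eef_rot: [-3.141, -0.001, 2.872]
force: [0.1, 0.4, -3.3]
finger_gap: 0.596
grasp_force: 45.0
```

Emit:
send_rows(
  deltas=[
    [[5.0, 0, 0, -2.5, 0, 0, 0], [5.0, 0, 0, -2.5, 0, 0, 0], [5.0, 0, 0, -1.5, 0, 0, 0], [5.0, 0, 0, 0, 0, 0, 0], [5.0, 0, 0, 0, 0, 0, 0]],
  ],
)

```text
time: 24.15
eef_pos: [0.5033, 0.3259, 0.2121]
eef_rot: [3.14, 0.001, 2.872]
force: [1.0, -0.1, -4.2]
finger_gap: 0.598
grasp_force: 45.0
```

```bash
python3 - <<'E'
from meas import *
s=np.load('pics/top0.npy',allow_pickle=True).item()
for p in [(334.8,156.7),(346.7,174.7),(367,198.8),(358.7,204)]: print('pliers',p,onz(s,*p,.012))
c0=np.array([.551,-.262]); 
h=cv2.cvtColor(s['img'],cv2.COLOR_RGB2HSV).astype(int); m=(h[...,2]<200)
P=np.argwhere(m[125:230,300:410])[:,::-1]+[300,125]; W=toz(s,P,.012)
for r in (.055,.06,.065,.07):
    q=c0+r*np.array([.635,-.772]); d=np.hypot(*(W-q).T); i=d.argsort()[:3]; print(r,q,'nearest dark',d[i],W[i].round(3).tolist())
st=readout.read_state(); stf()
q=c0+.062*np.array([.635,-.772]); go(np.array([*q,.22]),tool(.688,0),20,5.0)
E
```

```text
pliers (334.8, 156.7) [ 0.60825861 -0.21810451  0.012     ]
pliers (346.7, 174.7) [ 0.55975886 -0.24916264  0.012     ]
pliers (367, 198.8) [ 0.49554819 -0.30223393  0.012     ]
pliers (358.7, 204) [ 0.48151659 -0.27943282  0.012     ]
0.055 [ 0.585925 -0.30446 ] nearest dark [0.05006314 0.05191747 0.05194017] [[0.548, -0.271], [0.548, -0.269], [0.551, -0.266]]
0.06 [ 0.5891  -0.30832] nearest dark [0.05500367 0.05688245 0.05693289] [[0.548, -0.271], [0.548, -0.269], [0.551, -0.266]]
0.065 [ 0.592275 -0.31218 ] nearest dark [0.05686441 0.05704585 0.05747898] [[0.631, -0.353], [0.629, -0.356], [0.626, -0.359]]
0.07 [ 0.59545 -0.31604] nearest dark [0.05188003 0.05204787 0.05249151] [[0.631, -0.353], [0.629, -0.356], [0.626, -0.359]]
stand x,y,z -0.0440 0.0008 0.2121 F 1.0 0.2 -4.2 rot [3.140e+00 1.000e-03 2.872e+00] tau [ 0.02 -0.03 -0.03] gap 0.598 44.99819219112396 t 24.15
[5.0, -1.27, -2.95, -0.04, 0.0, 0.0, 0.031] 
[5.0, -1.36, -2.91, -0.04, 0.0, 0.0, 0.031] 
[5.0, -1.44, -2.86, -0.04, 0.0, 0.0, 0.031] 
[5.0, -1.53, -2.82, -0.04, 0.0, 0.0, 0.031] 
[5.0, -1.62, -2.77, -0.04, 0.0, 0.0, 0.031] 
[5.0, -1.7, -2.72, -0.04, 0.0, 0.0, 0.031] 
[5.0, -1.78, -2.67, -0.04, 0.0, 0.0, 0.031] 
[5.0, -1.86, -2.61, -0.04, 0.0, 0.0, 0.031] 
[5.0, -1.94, -2.55, -0.04, 0.0, 0.0, 0.031] 
[5.0, -2.02, -2.49, -0.04, 0.0, 0.0, 0.031] 
[5.0, -2.1, -2.43, -0.04, 0.0, 0.0, 0.031] 
[5.0, -2.17, -2.36, -0.04, 0.0, 0.0, 0.031] 
[5.0, -2.24, -2.3, -0.04, 0.0, 0.0, 0.031] 
[5.0, -2.31, -2.23, -0.04, 0.0, 0.0, 0.031] 
[5.0, -2.38, -2.15, -0.04, 0.0, 0.0, 0.031] 
[5.0, -2.44, -2.08, -0.04, 0.0, 0.0, 0.031] 
[5.0, -2.51, -2.0, -0.04, 0.0, 0.0, 0.031] 
[5.0, -2.57, -1.93, -0.04, 0.0, 0.0, 0.031] 
[5.0, -2.62, -1.85, -0.04, 0.0, 0.0, 0.031] 
[5.0, -2.68, -1.77, -0.04, 0.0, 0.0, 0.031]
```

The free spot 62 mm from the centre leaves about 27 mm clear all round the tin. Travel there.

Emit:
send_rows(
  deltas=[
    [[5.0, -0.7, -1.6, -0.04, 0, 0, 0.031], [5.0, -1.36, -2.91, -0.04, 0, 0, 0.031], [5.0, -1.44, -2.86, -0.04, 0, 0, 0.031], [5.0, -1.53, -2.82, -0.04, 0, 0, 0.031], [5.0, -1.62, -2.77, -0.04, 0, 0, 0.031]],
  ],
)

```text
time: 24.57
eef_pos: [0.5211, 0.1796, 0.21]
eef_rot: [-3.139, -0.004, 2.716]
force: [0.4, -0.6, -3.0]
finger_gap: 0.598
grasp_force: 45.0
```

Emit:
send_rows(
  deltas=[
    [[5.0, -1.7, -2.72, -0.04, 0, 0, 0.031], [5.0, -1.78, -2.67, -0.04, 0, 0, 0.031], [5.0, -1.86, -2.61, -0.04, 0, 0, 0.031], [5.0, -1.94, -2.55, -0.04, 0, 0, 0.031], [5.0, -2.02, -2.49, -0.04, 0, 0, 0.031]],
  ],
)

```text
time: 24.98
eef_pos: [0.5424, 0.0207, 0.2121]
eef_rot: [-3.139, -0.004, 2.561]
force: [1.1, 0.1, -2.2]
finger_gap: 0.599
grasp_force: 45.0
```

Emit:
send_rows(
  deltas=[
    [[5.0, -2.1, -2.43, -0.04, 0, 0, 0.031], [5.0, -2.17, -2.36, -0.04, 0, 0, 0.031], [5.0, -2.24, -2.3, -0.04, 0, 0, 0.031], [5.0, -2.31, -2.23, -0.04, 0, 0, 0.031], [5.0, -2.38, -2.15, -0.04, 0, 0, 0.031]],
  ],
)

```text
time: 25.4
eef_pos: [0.5636, -0.1382, 0.2139]
eef_rot: [-3.139, -0.004, 2.406]
force: [-0.2, 0.3, -2.4]
finger_gap: 0.599
grasp_force: 45.0
```

Emit:
send_rows(
  deltas=[
    [[5.0, -2.44, -2.08, -0.04, 0, 0, 0.031], [5.0, -2.51, -2.0, -0.04, 0, 0, 0.031], [5.0, -2.57, -1.93, -0.04, 0, 0, 0.031], [5.0, -1.6, -1.0, -0.04, 0, 0, 0.031], [5.0, 0, 0, 0, 0, 0, 0]],
  ],
)

```text
time: 25.82
eef_pos: [0.5795, -0.2547, 0.2151]
eef_rot: [-3.138, -0.003, 2.278]
force: [0.7, 0.5, -3.2]
finger_gap: 0.596
grasp_force: 45.0
```

Emit:
send_rows(
  deltas=[
    [[5.0, 0, 0, 0, 0, 0, 0], [5.0, 0, 0, 0, 0, 0, 0], [5.0, 0, 0, 0, 0, 0, 0]],
  ],
)

```text
time: 26.07
eef_pos: [0.5804, -0.2495, 0.2167]
eef_rot: [-3.14, -0.003, 2.285]
force: [-0.3, 0.7, -2.3]
finger_gap: 0.598
grasp_force: 45.0
```

```bash
python3 - <<'E'
from meas import *
st=readout.read_state(); print(st['joints'].round(3),st['eef_pos'],st['eef_rot'],st['force'])
go(np.array([.5904,-.3099,.215]),tool(.688,0),3,5.0)
w=snap('wrist'); np.save('pics/w6.npy',w,allow_pickle=True)
# basin rim, in the wrist view
h=cv2.cvtColor(w['img'],cv2.COLOR_RGB2HSV).astype(int); m=(h[...,0]>105)&(h[...,0]<125)&(h[...,1]>100)&(h[...,2]<170)
p=np.argwhere(m[:215])[:,::-1]; W=toz(w,p,.058); W=W[abs(np.hypot(*(W-[.551,-.262]).T)-.128)<.015]
A=np.c_[2*W,np.ones(len(W))]; x=np.linalg.lstsq(A,(W**2).sum(1),rcond=None)[0]; print('rim',x[:2],np.sqrt(x[2]+x[0]**2+x[1]**2),len(W))
E
```

```text
[-0.487  0.231  1.424 -0.     1.489 -1.201] [ 0.58036805 -0.2495059   0.21668128] [-3.14015964e+00 -2.85963935e-03  2.28468591e+00] [-0.27532431  0.73405376 -2.28563927]
[5.0, -1.74, -1.07, 0.05, -0.0, -0.001, 0.009] 
[5.0, -1.75, -1.05, 0.05, -0.0, -0.001, 0.009] 
[5.0, -1.76, -1.04, 0.05, -0.0, -0.001, 0.009] 
rim [ 0.5497869  -0.26209936] 0.12668485825941106 2876
```

Emit:
send_rows(
  deltas=[
    [[5.0, -0.9, -0.53, 0, 0, 0, 0.005], [5.0, -0.9, -0.53, 0, 0, 0, 0.005], [5.0, -0.9, -0.53, 0, 0, 0, 0.005], [5.0, -0.9, -0.53, 0, 0, 0, 0.005], [5.0, -0.9, -0.53, 0, 0, 0, 0.005]],
  ],
)

```text
time: 26.53
eef_pos: [0.5898, -0.3037, 0.2177]
eef_rot: [-3.14, -0.001, 2.257]
force: [1.2, 0.1, -2.7]
finger_gap: 0.595
grasp_force: 45.0
```

Emit:
send_rows(
  deltas=[
    [[5.0, -0.7, -0.5, 0, 0, 0, 0], [5.0, 0, 0, 0, 0, 0, 0], [5.0, 0, 0, 0, 0, 0, 0], [5.0, 0, 0, 0, 0, 0, 0]],
  ],
)

```text
time: 26.87
eef_pos: [0.5901, -0.3107, 0.2175]
eef_rot: [-3.141, -0.002, 2.258]
force: [0.0, 0.2, -2.5]
finger_gap: 0.597
grasp_force: 45.0
```

```bash
python3 - <<'E'
from meas import *
st=readout.read_state(); print(st['joints'].round(3),st['eef_pos'],st['eef_rot'],st['force'])
go(np.array([.590,-.310,.072]),tool(.688,0),10,5.0)
E
```

```text
[-0.561  0.324  1.313 -0.     1.506 -1.249] [ 0.59012009 -0.31073715  0.21748705] [-3.14063350e+00 -1.58397395e-03  2.25817103e+00] [ 0.04834907  0.18818291 -2.50707699]
[5.0, 0.0, 0.01, 1.45, -0.0, -0.0, -0.0] 
[5.0, 0.0, 0.01, 1.45, -0.0, -0.0, -0.0] 
[5.0, 0.0, 0.0, 1.45, -0.0, -0.0, -0.0] 
[5.0, 0.0, 0.0, 1.45, -0.0, -0.0, -0.0] 
[5.0, 0.01, 0.0, 1.45, -0.0, -0.0, -0.0] 
[5.0, 0.01, 0.0, 1.45, -0.0, -0.0, -0.0] 
[5.0, 0.01, 0.0, 1.45, -0.0, -0.0, -0.0] 
[5.0, 0.01, 0.0, 1.45, -0.0, -0.0, -0.0] 
[5.0, 0.01, 0.0, 1.45, -0.0, -0.0, -0.0] 
[5.0, 0.01, 0.0, 1.45, -0.0, -0.0, -0.0]
```

Emit:
send_rows(
  deltas=[
    [[5.0, 0, 0, 1.4, 0, 0, 0], [5.0, 0, 0, 1.45, 0, 0, 0], [5.0, 0, 0, 1.45, 0, 0, 0], [5.0, 0, 0, 1.45, 0, 0, 0], [5.0, 0, 0, 1.45, 0, 0, 0]],
  ],
)

```text
time: 27.28
eef_pos: [0.5893, -0.3101, 0.1429]
eef_rot: [-3.14, -0.003, 2.259]
force: [0.1, 0.1, -2.6]
finger_gap: 0.597
grasp_force: 45.0
```

Emit:
send_rows(
  deltas=[
    [[5.0, 0, 0, 1.45, 0, 0, 0], [5.0, 0, 0, 1.45, 0, 0, 0], [5.0, 0, 0, 1.45, 0, 0, 0], [5.0, 0, 0, 1.2, 0, 0, 0], [5.0, 0, 0, 0.7, 0, 0, 0]],
  ],
)

```text
time: 27.7
eef_pos: [0.5891, -0.3103, 0.0806]
eef_rot: [-3.14, -0.003, 2.258]
force: [0.2, -0.6, -2.7]
finger_gap: 0.599
grasp_force: 45.0
```

Emit:
send_rows(
  deltas=[
    [[5.0, 0, 0, 0, 0, 0, 0], [5.0, 0, 0, 0, 0, 0, 0], [5.0, 0, 0, 0, 0, 0, 0]],
  ],
)

```text
time: 27.95
eef_pos: [0.5907, -0.3113, 0.0843]
eef_rot: [-3.141, 0.001, 2.258]
force: [-0.1, 1.1, -2.5]
finger_gap: 0.597
grasp_force: 45.0
```

Emit:
send_rows(
  deltas=[
    [[5.0, 0, 0, 0.5, 0, 0, 0], [5.0, 0, 0, 0.5, 0, 0, 0], [5.0, 0, 0, 0.5, 0, 0, 0], [5.0, 0, 0, 0.4, 0, 0, 0], [5.0, 0, 0, 0, 0, 0, 0]],
  ],
)

```text
time: 28.37
eef_pos: [0.5891, -0.3103, 0.0626]
eef_rot: [-3.14, -0.003, 2.258]
force: [-0.6, 0.6, -3.1]
finger_gap: 0.599
grasp_force: 45.0
```

Emit:
send_rows(
  deltas=[
    [[5.0, 0, 0, 0.2, 0, 0, 0], [5.0, 0, 0, 0, 0, 0, 0], [5.0, 0, 0, 0, 0, 0, 0]],
  ],
)

```text
time: 28.62
eef_pos: [0.59, -0.3108, 0.0622]
eef_rot: [-3.141, -0.001, 2.258]
force: [0.5, 0.2, -3.3]
finger_gap: 0.595
grasp_force: 45.0
```

Emit:
send_rows(
  deltas=[
    [[5.0, 0, 0, 0.1, 0, 0, 0], [5.0, 0, 0, 0, 0, 0, 0]],
  ],
)

```text
time: 28.78
eef_pos: [0.5901, -0.3109, 0.0613]
eef_rot: [-3.141, -0.001, 2.258]
force: [-0.7, 0.3, -2.5]
finger_gap: 0.597
grasp_force: 45.0
```

Emit:
send_rows(
  deltas=[
    [[5.0, 0, 0, 0.1, 0, 0, 0], [5.0, 0, 0, 0, 0, 0, 0]],
  ],
)

```text
time: 28.95
eef_pos: [0.5899, -0.3108, 0.0601]
eef_rot: [-3.14, -0.001, 2.258]
force: [0.3, -0.5, -1.9]
finger_gap: 0.595
grasp_force: 45.0
```

Nearly touching. One more small step, then release slowly to a modest opening.

Emit:
send_rows(
  deltas=[
    [[5.0, 0, 0, 0.08, 0, 0, 0], [5.0, 0, 0, 0, 0, 0, 0], [5.0, 0, 0, 0, 0, 0, 0]],
  ],
)

```text
time: 29.2
eef_pos: [0.59, -0.3109, 0.0595]
eef_rot: [-3.141, -0.001, 2.258]
force: [0.4, -0.3, -1.8]
finger_gap: 0.598
grasp_force: 45.0
```

```bash
python3 -c "
from h import *
stf()"
```

```text
stand x,y,z 0.2062 -0.5911 0.0595 F 0.4 -0.2 -1.8 rot [-3.141e+00 -1.000e-03  2.258e+00] tau [-0.11 -0.05  0.02] gap 0.598 44.998621344566345 t 29.2
```

Emit:
send_rows(
  deltas=[
    [[5.0, 0, 0, 0.08, 0, 0, 0], [5.0, 0, 0, 0, 0, 0, 0], [5.7, 0, 0, 0, 0, 0, 0], [5.9, 0, 0, 0, 0, 0, 0], [6.3, 0, 0, 0, 0, 0, 0]],
  ],
)

```text
time: 29.62
eef_pos: [0.5902, -0.3109, 0.0587]
eef_rot: [-3.141, -0.0, 2.258]
force: [-0.0, 0.3, -0.1]
finger_gap: 0.66
grasp_force: 0.0
```

Emit:
send_rows(
  deltas=[
    [[7.0, 0, 0, 0, 0, 0, 0], [7.8, 0, 0, 0, 0, 0, 0], [7.8, 0, 0, 0, 0, 0, 0], [7.8, 0, 0, -0.5, 0, 0, 0], [7.8, 0, 0, -1.0, 0, 0, 0]],
  ],
)

```text
time: 30.03
eef_pos: [0.589, -0.3102, 0.0724]
eef_rot: [-3.14, -0.004, 2.258]
force: [-0.2, 0.3, -0.4]
finger_gap: 0.835
grasp_force: 0.0
```

Emit:
send_rows(
  deltas=[
    [[7.8, 0, 0, -1.2, 0, 0, 0], [7.8, 0, 0, -1.2, 0, 0, 0], [7.8, 0, 0, -1.5, 0, 0, 0], [7.8, 0, 0, -2.0, 0, 0, 0], [7.8, 0, 0, -2.0, 0, 0, 0]],
  ],
)

```text
time: 30.45
eef_pos: [0.5901, -0.3109, 0.1549]
eef_rot: [-3.141, -0.0, 2.258]
force: [0.2, 0.0, -0.8]
finger_gap: 0.841
grasp_force: 0.0
```

Emit:
send_rows(
  deltas=[
    [[7.8, 1, 0, -2.5, 0, 0, 0], [7.8, 2, 0, -2.5, 0, 0, 0], [7.8, 3, 0, -2.5, 0, 0, 0], [7.8, 3, 0, -1, 0, 0, 0], [7.8, 0, 0, 0, 0, 0, 0]],
  ],
)

```text
time: 30.87
eef_pos: [0.5327, -0.2389, 0.2436]
eef_rot: [3.14, 0.004, 2.26]
force: [-1.3, -0.4, 0.1]
finger_gap: 0.836
grasp_force: 0.0
```

Emit:
send_rows(
  deltas=[
    [[7.8, 3, 0, 0, 0, 0, 0], [7.8, 3, 0, 0, 0, 0, 0], [7.8, 3, 0, 0, 0, 0, 0], [7.8, 0, 0, 0, 0, 0, 0], [7.8, 0, 0, 0, 0, 0, 0]],
  ],
)

```text
time: 31.28
eef_pos: [0.4758, -0.1711, 0.2392]
eef_rot: [-3.141, 0.001, 2.26]
force: [0.7, -0.1, -0.5]
finger_gap: 0.837
grasp_force: 0.0
```

```bash
python3 - <<'E'
from meas import *
stf(); print(readout.read_state()['eef_pos'])
a=np.load('pics/top0.npy',allow_pickle=True).item(); 
b=snap('top'); c=snap('scene'); w=snap('wrist'); np.save('pics/top9.npy',b,allow_pickle=True); np.save('pics/w9.npy',w,allow_pickle=True)
print('expected px: top cap',proj(b,[[.590,-.311,.097]]),'scene',proj(c,[[.590,-.311,.097],[.590,-.311,.005]]),'wrist',proj(w,[[.590,-.311,.097]]))
for n,s,q in (('top',b,(.59,-.311)),('scene',c,(.59,-.311)),('wrist',w,(.59,-.311)),('top tin2',b,(.507,-.208)),('wrist tin2',w,(.507,-.208))):
    px=proj(s,[[*q,.097]])[0].astype(int); 
    if not(15<px[0]<497 and 15<px[1]<369): print(n,'out of view',px); continue
    h=cv2.cvtColor(s['img'],cv2.COLOR_RGB2HSV).astype(int); m=(h[...,2]<125)&(h[...,1]<70)
    k=22 if 'wrist' in n else 9
    try:
        e=reg(s,m,(px[0]-k,px[1]-k,px[0]+k,px[1]+k)); C,r=cv2.minEnclosingCircle(toz(s,e,.097).astype(np.float32)); print(n,'cap circle',np.round(C,4),round(r,4))
    except ValueError: print(n,'none')
# changes since start outside tin, robot, basin spot
d=np.abs(a['img'].astype(int)-b['img']).sum(2)>60; d=cv2.morphologyEx(d.astype(np.uint8),cv2.MORPH_OPEN,np.ones((3,3)))
_,_,S,Ce=cv2.connectedComponentsWithStats(d); 
for x in range(1,len(S)): print('changed',S[x].tolist(),onz(b,*Ce[x],.02)[:2].round(3))
E
```

```text
stand x,y,z 0.0594 -0.4861 0.2392 F 0.7 0.1 -0.5 rot [-3.141e+00  1.000e-03  2.260e+00] tau [-0.    0.05 -0.03] gap 0.837 0.0 t 31.2833
[ 0.47582207 -0.17112222  0.23916838]
expected px: top cap [[381.24886177 157.19028733]] scene [[215.84761038 274.80798485]
 [218.9470759  296.14109872]] wrist [[259.94260793 333.18156148]]
top cap circle [ 0.5918 -0.3068] 0.0293
scene cap circle [ 0.5928 -0.315 ] 0.0207
wrist cap circle [ 0.5799 -0.3014] 0.028
top tin2 cap circle [ 0.5096 -0.2057] 0.0291
wrist tin2 cap circle [ 0.5072 -0.2093] 0.0233
changed [276, 96, 236, 288, 38230] [ 0.359 -0.388]
changed [256, 156, 15, 8, 70] [ 0.598 -0.025]
changed [246, 164, 21, 27, 379] [ 0.551 -0.006]
changed [245, 189, 14, 7, 49] [0.51  0.005]
changed [333, 189, 8, 9, 41] [ 0.509 -0.218]
changed [4, 316, 6, 7, 32] [0.186 0.615]
changed [172, 378, 13, 6, 54] [0.039 0.187]
```

The scene view finds an upright cap circle of 20.7 mm radius at the placing spot. The other tin hasn't moved, and the robot is clear of everything.

```bash
python3 -c "
from plant import job_done
print(job_done())"
```

```text
the job is handed in; nothing more can be done
None
```

The fallen tin was stood lid up on the bed, held in the V stop at about 17–18 N for over two seconds, then stood upright on the basin's free half, and the job was handed in at about 31 s; checks found no other item moved, but the arm hid part of the basin, so the pliers could not be rechecked.

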